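# Dismantle the cone stack of a mass spectrometer interface

## Robot

A 7-joint arm with a two-finger parallel gripper is mounted at the origin on the work surface. World frame = base frame: x ahead of the robot, y to its left, z up, the work surface at z = 0. Lengths are in mm, angles in rad, forces in N, time in s.
With the tool pointing down it reaches from about 400 to 875 mm from the base axis. Payload 4.4 kg.
Tool frame: the origin (TCP) lies on the centre line of the jaws, within the pads' length; the fingertips stand 8 mm ahead of it and the grasp point (between the pads) lies 11 mm behind it; x points along the fingers, z is the direction in which the jaws open and shut, and the axes are right-handed (so a half turn about x gives the same grasp; the last joint's range is limited). The gripper opens to 85 mm and grips with 20 to 120 N. Pads are 22 mm wide; open, the fingers measure 114 mm over their backs; the gripper's body (76 mm by 85 mm) begins 54 mm behind the grasp point. The pads swing forward as they close: fully open they stand 13 mm farther back than shut.
Start: joints at [-1.243, 0.628, 0.038, 1.517, -0.027, 0.996, -0.02], TCP at [249.383, 600.271, 239.313] pointing down, gripper open.
Joint ranges: [-3.06, 3.06], [-0.37, 2.12], [-1.25, 1.32], [0.18, 2.47], [-1.1, 4.24], [0.23, 1.98], [-2.94, 2.94]. Speed limits (rad/s): [2.57, 2.57, 3.14, 3.14, 3.14, 3.14, 3.14].

## Interface

Orientations are given as [roll, pitch, yaw] about the fixed x, y, z axes, in that order (R = Rz(yaw) Ry(pitch) Rx(roll)).
In Python, from cell import ctrl, get_image, camera_params gives the robot as it stands. The module is installed in compiled form; this text tells all that it offers.
- The arm moves only by the shell command python3 -m handwheel 'ROWS'. ROWS is text: rows parted by semicolons, each of 7 numbers parted by spaces: the opening, from -1 (shut) to 1 (fully open), then the shift along the tool's x, y, z in mm, then the turn, a rotation vector about the tool's x, y, z in rad. In form: grip x y z wx wy wz; .... A call has 1 to 10 rows; each row shifts and turns the pose as measured when the row begins, along the tool's axes as they then stand; what a row does not reach is not made up. A row lasts 1/10 s, in which the tool goes at most 50 mm and 8.59 degrees, less where a joint would pass 70% of its speed; a pose out of reach is approached as far as the arm can. A call with a gripper value outside its range is refused whole. The fingers move at their own pace and stop on an object; the grip force is fixed at half the most. Time passes only in rows, so rows that do not move let the fingers close. It gives the time, the measured TCP pose, the force and the opening at its end, in the units of the state.
- ctrl.read_state(): the state, without advancing time (a new reading comes with each control period).
- get_image(name): name is "side" or "top" or "wrist"; returns the picture (420x560x3 uint8, blue, green, red); there is no depth.
- camera_params(name): a dict with "fx", "fy", "cx", "cy" (pixels), "eye" and "orientation" of the camera in the world. Camera axes: x right, y up, looking along -z (the intrinsics and any distortion apply to the point x, -y, -z); pixel columns grow to the right and rows downward; lengths in mm; the calibration is good to about 2 mm. A picture is of the moment at which its call begins: read the wrist's pose just before it. camera_params takes no time and is no camera call; for the wrist camera it gives the pose at the moment of the call.
- ctrl.finish_job(): hands the job in, once; it reports no verdict.
The state is a dict: "clock": time; "qpos": joint angles; "qd": joint speeds; "tau": joint torques, N m; "eef_pos": TCP position; "tool_rot": TCP orientation; "force": force on the tool from outside, world axes, zero at the start; "torque": the same for the moment, N m; "width": finger opening in mm.
Only numpy, scipy, OpenCV 4.12 (cv2) and the standard library are available. Lean on these libraries where they do the work, as an engineer would, in place of code of your own. Each camera call takes 0.05 s, during which the arm holds its last target.

## Task

Take the stack of interface parts apart from the top, one part after another, and lay each gently in the middle of its own place: the steel clamp ring in the round dish, the cone, tip up, in the square tray, the copper ring on the slatted draining rack. Last, take the heavy base plate by its boss to the black rubber mat: tilt it, rest one edge on the mat first, then pivot it gently down until it lies flat, centred and square with the mat. Leave the tube rack and the bottle alone.

Things in the scene. Friction and masses are not known exactly. Their poses are not given: they have to be found in the camera images.
- clamp_ring: Clamp ring, top of the stack: dark steel ring, outside 46 mm, bore 36 mm, 14 mm high, 70 g. It lies flat on the cone's flange with the cone standing up through its bore. Origin: centre of its underside, z up.
- cone: Sampler cone, second from the top: bright metal round flange of 54 mm diameter and 12 mm thickness, and on it a pointed cone, 30 mm wide at its foot, whose tip is 36 mm above the flange's underside. Flat underside; stands loosely on the copper ring. About 130 g. Origin: centre of its underside, z up through the tip.
- copper_ring: Cooling ring, third from the top: copper ring, outside 64 mm, bore 44 mm, 18 mm high, about 220 g. Stands loosely on the base plate's boss. Origin: centre of its underside, z up.
- base_plate: Base plate, bottom of the stack: heavy aluminium plate 100 mm (its x) by 130 mm (its y), 12 mm thick, with a round boss of 50 mm diameter in the middle that rises from the plate's top face (12 mm) to 38 mm above the underside; this boss is where to grip it. Two brass nipples, 12 mm wide and up to 26 mm above the underside, stand at x = +34, y = +-35 mm. About 0.6 kg (0.5 to 0.75). Origin: centre of its flat underside, z up.
- dish: Place of the clamp ring: round white ceramic dish, 110 mm across, inner floor 3 mm above the table and about 100 mm across, rim 7 mm high. Fixed. Origin: centre of its underside, on the table.
- tray: Place of the cone: square white plastic tray, 116 mm by 116 mm, inner floor 3 mm above the table, rim 7 mm high. Fixed. Origin: centre of its underside, on the table.
- rack: Place of the copper ring: white slatted draining rack, 112 mm (x) by 100 mm (y), flat top of six slats 20 mm above the table. Fixed. Origin: its centre at table level.
- mat: Place of the base plate: black rubber mat, 130 mm (its x) by 160 mm (its y), 4 mm thick. Fixed. Origin: centre of its underside, on the table.
- tube_rack: Bystander: white tube rack 58 by 92 mm, 83 mm high with capped tubes, standing loose beside the work. Origin: centre of its underside.
- bottle: Bystander: white plastic bottle, 60 mm diameter, 130 mm high, standing loose beside the work. Origin: centre of its underside.

How it is judged (in metres and radians):
On the way, in this order (a step that is already met when the one before it is completed fails the run):
1. the clamp ring lies in the round dish, released (horizontal distance between clamp_ring and dish below 0.015 m and height (world z) of clamp_ring below 0.01 m and angle between clamp_ring's own z axis and vertical below 0.08 rad and contact force between the fingers and clamp_ring below 0.1 N and linear speed of clamp_ring below 0.02 m/s), for 0.2 s.
2. the cone stands in the square tray, tip up, released (horizontal distance between cone and tray below 0.015 m and height (world z) of cone below 0.01 m and angle between cone's own z axis and vertical below 0.08 rad and contact force between the fingers and cone below 0.1 N and linear speed of cone below 0.02 m/s), for 0.2 s.
3. the copper ring lies on the draining rack, released (horizontal distance between copper_ring and rack below 0.015 m and height (world z) of copper_ring below 0.026 m and angle between copper_ring's own z axis and vertical below 0.08 rad and contact force between the fingers and copper_ring below 0.1 N and linear speed of copper_ring below 0.02 m/s), for 0.2 s.
4. the base plate rests on the mat with one edge only, clearly tilted (more than 5 degrees) (contact force between base_plate and mat above 0.4 N and angle between base_plate's own z axis and vertical between 0.09 and 0.9 rad and horizontal distance between base_plate and mat below 0.04 m), for 0.2 s.
At the end, for the whole second after the job is handed in: Clamp ring flat in the dish, cone upright in the tray and copper ring flat on the rack, each within 15 mm of the place's centre; base plate flat on the mat within 12 mm of its centre and square with it within 0.2 rad; all released and at rest (horizontal distance between clamp_ring and dish below 0.015 m and height (world z) of each of clamp_ring, cone, base_plate below 0.01 m and angle between each of clamp_ring, cone, copper_ring, base_plate's own z axis and vertical below 0.08 rad and horizontal distance between cone and tray below 0.015 m and horizontal distance between copper_ring and rack below 0.015 m and height (world z) of copper_ring below 0.026 m and horizontal distance between base_plate and mat below 0.012 m and angle between the x axis of base_plate and the x axis of mat, either way round below 0.2 rad and linear speed of each of clamp_ring, cone, copper_ring, base_plate below 0.02 m/s); the robot touches nothing.
It fails at once if tube rack pushed more than 20 mm (distance of tube_rack from where it was at the start of the episode above 0.02 m).
It fails at once if bottle pushed more than 20 mm (distance of bottle from where it was at the start of the episode above 0.02 m).
It fails at once if the cone tipped over (more than 0.6 rad) (angle between cone's own z axis and vertical above 0.6 rad).
It fails at once if the cone dropped into its place (faster than 0.4 m/s close above the table) (height (world z) of cone below 0.03 m and linear speed of cone above 0.4 m/s).
It fails at once if the base plate let fall (turning faster than 2.5 rad/s, or coming down faster than 0.4 m/s close above the table) (angular speed of base_plate above 2.5 rad/s or (height (world z) of base_plate below 0.03 m and linear speed of base_plate above 0.4 m/s)).
It also fails if it takes over 118 s, if anything falls off the work surface, if the arm or the gripper's body presses on something with over 40 N, if the wrist force passes 120 N, or if a joint passes its speed limit or range.

## Working session

There is one attempt and no reset: what is moved stays moved. The work goes in short steps, Python scripts to look and compute and a shell command to move; the robot and the scene stay as the last step left them, time stands still between calls to the robot, and variables do not carry over. Pictures are saved under pics/ and viewed, and the job is handed in when it is done.

```bash
mkdir -p pics
python3 - <<'E'
from cell import ctrl,get_image,camera_params
import cv2
print(ctrl.read_state())
for n in("side","top","wrist"):
    print(n,camera_params(n)); cv2.imwrite(f"pics/{n}0.png",get_image(n))
E
```

```text
{'clock': 0.0, 'qpos': array([-1.24283521,  0.62939088,  0.03844442,  1.51837072, -0.02697132,
        0.99627986, -0.02000395]), 'qd': array([ 0.00120757, -0.00210758,  0.00101914,  0.00160633,  0.00255821,
       -0.00029185,  0.00078526]), 'tau': array([ 5.56720825e-04, -5.63393605e+01,  1.22668114e+00, -1.93439251e+01,
        1.11319392e-02,  1.07911817e-02, -1.34609092e-06]), 'eef_pos': array([249.13027197, 599.70168842, 238.35925138]), 'tool_rot': array([-3.11397327,  1.56886563, -1.93692846]), 'force': array([-0.58089855,  0.31317785,  0.33819566]), 'torque': array([-0.02000455,  0.01613122,  0.01376351]), 'width': 85.13090625240685}
side {'fx': 486.93806021263816, 'fy': 486.93806021263816, 'cx': 275.0473825867344, 'cy': 211.92130032849104, 'eye': array([ 469.48309257, -753.66774093,  827.38686218]), 'orientation': array([ 0.78001321, -0.02040647, -0.036464  ])}
top {'fx': 489.21810354019726, 'fy': 489.21810354019726, 'cx': 277.1677244553981, 'cy': 203.05338961014826, 'eye': array([ 409.96849259,  -13.65543456, 1153.5814121 ]), 'orientation': array([ 0.10103275,  0.02192048, -1.57207156])}
wrist {'fx': 334.85751070237376, 'fy': 334.85751070237376, 'cx': 281.3713933519334, 'cy': 210.18838053113862, 'eye': array([176.1291466 , 629.78100759, 374.7017015 ]), 'orientation': array([-0.31335557,  0.00164365,  1.17650292])}
```

View pics/side0.png

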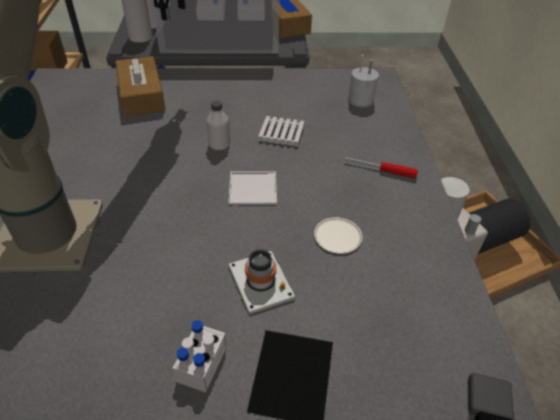

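View pics/top0.png

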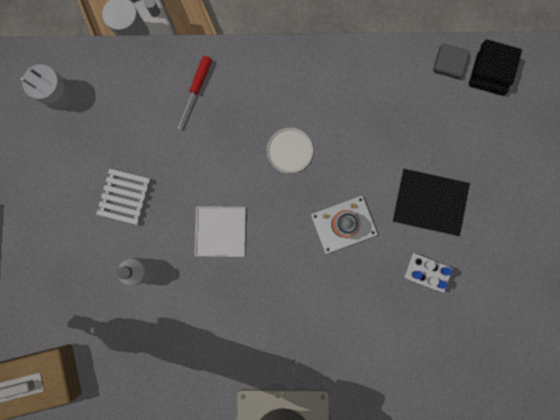

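View pics/wrist0.png

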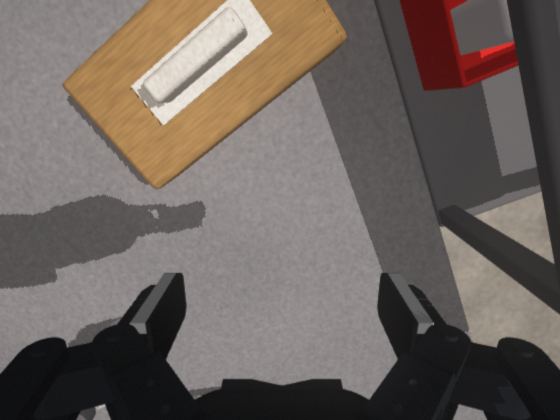

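The top view shows the dish at (290,150), tray (220,232), rack (123,197), stack (344,224), mat (431,202), tube rack (430,272) and bottle (131,271). Next I'll measure these with masks.

```bash
cat > h.py <<'E'
import numpy as np,cv2
from scipy.spatial.transform import Rotation as R
from cell import ctrl,get_image,camera_params
def ray(p,u,v):
    d=np.array([(u-p['cx'])/p['fx'],-(v-p['cy'])/p['fy'],-1.])
    return p['eye'],R.from_euler('xyz',p['orientation']).as_matrix()@d
def plane(p,u,v,z):
    e,d=ray(p,u,v); return (e+d*(z-e[2])/d[2])
def proj(p,X):
    c=R.from_euler('xyz',p['orientation']).as_matrix().T@(np.asarray(X,float)-p['eye'])
    return np.array([p['cx']+p['fx']*c[0]/-c[2],p['cy']-p['fy']*c[1]/-c[2]])
def rect(m,p,z,box=None):
    if box:
        k=np.zeros_like(m);a,b,c,d=box;k[b:d,a:c]=m[b:d,a:c];m=k
    cs,_=cv2.findContours(m.astype(np.uint8),cv2.RETR_EXTERNAL,cv2.CHAIN_APPROX_NONE)
    c=max(cs,key=cv2.contourArea).reshape(-1,2)
    w=np.array([plane(p,u,v,z)[:2] for u,v in c],np.float32)
    h=cv2.convexHull(w); return cv2.minAreaRect(h),cv2.minEnclosingCircle(h)
def st():
    s=ctrl.read_state(); M=R.from_euler('xyz',s['tool_rot']).as_matrix()
    return s,M
E
python3 - <<'E'
from h import *
p=camera_params('top'); im=cv2.imread('pics/top0.png'); hsv=cv2.cvtColor(im,cv2.COLOR_BGR2HSV)
print('tcp',proj(p,[249,600,238]),'base',proj(p,[0,0,0]))
wh=((hsv[...,2]>150)&(hsv[...,1]<60)); g=im.max(2)
for n,z,b in(("dish",7,(255,115,325,185)),("tray",7,(185,195,255,265)),("rack",20,(90,160,160,230)),("plate",12,(300,190,385,260))):
    print(n,rect(wh,p,z,b))
print("mat",rect(g<25,p,4,(380,160,480,240)))
print("tube",rect(wh,p,40,(400,250,460,300)), "bottle", rect(wh,p,100,(110,250,150,290)))
cv2.imwrite('pics/z.png',cv2.resize(im[190:260,300:390],None,fx=8,fy=8,interpolation=cv2.INTER_CUBIC))
im=cv2.imread('pics/side0.png')
cv2.imwrite('pics/zs.png',cv2.resize(im[235:320,215:310],None,fx=8,fy=7,interpolation=cv2.INTER_CUBIC))
E
```

```text
tcp [-42.54433727 340.26868128] base [282.54277091 434.86920592]
dish (((652.7872924804688, -21.15477752685547), (98.5496826171875, 100.21544647216797), 45.05074691772461), ((653.4237670898438, -21.17833709716797), 51.30621337890625))
tray (((459.798828125, 143.61180114746094), (107.87535095214844, 110.39402770996094), 89.81243133544922), ((459.61737060546875, 142.7804718017578), 75.3292236328125))
rack (((542.8023681640625, 374.6407470703125), (96.69412994384766, 108.23766326904297), 75.76383972167969), ((542.9705810546875, 374.3450622558594), 71.35504150390625))
plate (((475.831787109375, -143.0341796875), (94.27410888671875, 124.88925170898438), 20.042593002319336), ((475.3634948730469, -141.8652801513672), 70.61554718017578))
mat (((478.2771911621094, -366.0831604003906), (25.759552001953125, 32.1485595703125), 37.29345703125), ((480.16961669921875, -365.63409423828125), 18.09741973876953))Traceback (most recent call last):
  File "<stdin>", line 8, in <module>
  File "h.py", line 16, in rect
    c=max(cs,key=cv2.contourArea).reshape(-1,2)
      ~~~^^^^^^^^^^^^^^^^^^^^^^^^
ValueError: max() iterable argument is empty
```

Run:
```python
from h import *
p=camera_params('top'); im=cv2.imread('pics/top0.png'); hsv=cv2.cvtColor(im,cv2.COLOR_BGR2HSV)
g=im.max(2)
print(g[200,425:440],g[150,420:430])
print("mat",rect(g<45,p,4,(380,160,480,243)))
print("tube",plane(p,430,272,70),"bottle",plane(p,124,272,130))
# dark steel ring top / copper centroid
cu=((hsv[...,0]<15)&(hsv[...,1]>80)).astype(np.uint8); k=np.zeros_like(cu);k[200:250,320:375]=cu[200:250,320:375]
print("cu",rect(k,p,50,(320,200,375,250)))
cv2.imwrite('pics/z.png',cv2.resize(im[190:260,300:390],None,fx=8,fy=8,interpolation=cv2.INTER_CUBIC))
im=cv2.imread('pics/side0.png')
cv2.imwrite('pics/zs.png',cv2.resize(im[235:320,215:310],None,fx=8,fy=7,interpolation=cv2.INTER_CUBIC))
```

```text
[26 24 20 28 19 17 30 22 23 27 28 28 29 18 28] [ 99  99  99  96  97  98 100  98 100 100]
mat (((528.3980712890625, -349.74127197265625), (157.20236206054688, 126.6664810180664), 77.1775894165039), ((528.9019165039062, -349.5602722167969), 98.54159545898438))
tube [ 367.59190923 -323.19825089   70.        ] bottle [370.20529544 328.74029678 130.        ]
cu (((472.6600341796875, -135.20477294921875), (61.688926696777344, 45.64958190917969), 15.973389625549316), ((474.8863220214844, -143.3721923828125), 31.3072566986084))
```

View pics/z.png

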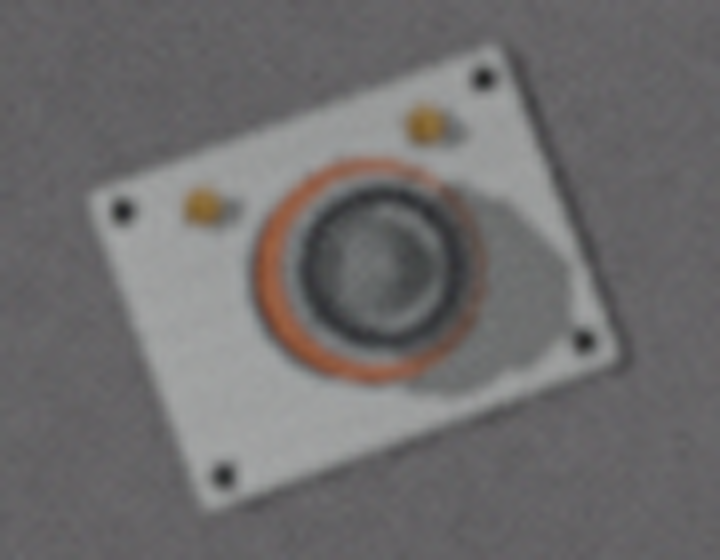

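View pics/zs.png

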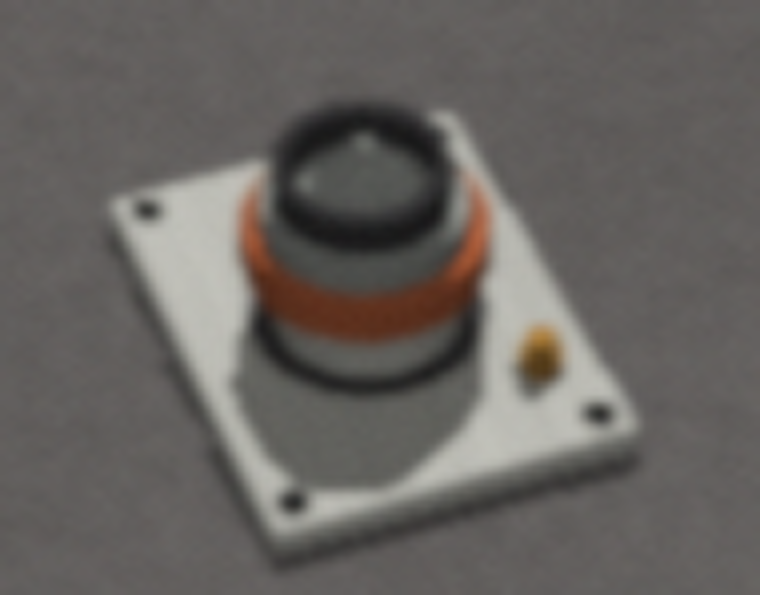

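The stack is at about (475,-143) with the plate yawed about 20°. The mat is at (528,-350) with its x axis at about -13°. Next I'll write a move calculator.

```bash
cat >> h.py <<'E'
def to(x,y,z,jaw=None,tilt=None):
    """shift in tool axes to world target, then turn to have tool down w/ jaw (tool z) at angle deg"""
    s,M=st(); d=M.T@(np.array([x,y,z])-s['eef_pos'])
    print('t',round(s['clock'],2),'pos',s['eef_pos'].round(1),'w',round(s['width'],1),'F',s['force'].round(1),'q',s['qpos'].round(2))
    print('toolx',M[:,0].round(3),'jaw',round(np.degrees(np.arctan2(M[1,2],M[0,2])),1))
    print('shift',d.round(1))
    if jaw is not None:
        a=np.radians(jaw); zz=np.array([np.cos(a),np.sin(a),0]);xx=np.array([0,0,-1.])
        T=np.c_[xx,np.cross(zz,xx),zz]
        print('rotvec',R.from_matrix(M.T@T).as_rotvec().round(3))
E
python3 - <<'E'
from h import *
p=camera_params('top');q=camera_params('side')
print(plane(p,347.3,222.8,82),plane(p,345.5,223.3,56))
to(470,-140,240,-70)
E
```

```text
[ 474.72955346 -143.61177753   82.        ] [ 475.19058516 -142.72830058   56.        ]
t 0.15 pos [249.2 599.8 238.6] w 85.7 F [ 0.2  0.4 -0.3] q [-1.24  0.63  0.04  1.52 -0.03  1.   -0.02]
toolx [-0.001 -0.001 -1.   ] jaw 67.4
shift [-5.000e-01 -4.878e+02 -5.985e+02]
rotvec [ 2.399e+00 -1.000e-03  2.000e-03]
```

```bash
python3 -m handwheel '1 0 -28 -35 0 0 0;1 0 -28 -35 0 0 0;1 0 -28 -35 0 0 0;1 0 -28 -35 0 0 0;1 0 -28 -35 0 0 0;1 0 -28 -35 0 0 0;1 0 -28 -35 0 0 0;1 0 -28 -35 0 0 0;1 0 -28 -35 0 0 0;1 0 0 0 0 0 0'; python3 -c "
from h import *
to(470,-140,240,-70)"
```

```text
clock: 1.15
eef_pos: [362.7, 198.8, 235.0]
tool_rot: [2.498, 1.568, -2.605]
force: [0.1, -0.5, -0.6]
width: 85.5
t 1.15 pos [362.7 198.8 235. ] w 85.5 F [ 0.1 -0.5 -0.6] q [-0.62  0.31  0.07  2.14 -0.03  0.7   0.65]
toolx [-0.003 -0.002 -1.   ] jaw 67.6
shift [  -4.8 -228.2 -272.5]
rotvec [ 2.402e+00 -4.000e-03  2.000e-03]
```

```bash
python3 -m handwheel '1 0 -38 -45 0.14 0 0;1 0 -32 -48 0.14 0 0;1 0 -25 -52 0.14 0 0;1 0 -18 -40 0.14 0 0;1 0 0 0 0.14 0 0;1 0 0 0 0.14 0 0;1 0 0 0 0.14 0 0;1 0 0 0 0.14 0 0;1 0 0 0 0.14 0 0;1 0 0 0 0.14 0 0'; python3 -c "
from h import *
to(470,-140,240,-70)"
```

```text
clock: 2.15
eef_pos: [352.7, 10.8, 235.5]
tool_rot: [0.96, 1.566, 0.686]
force: [0.0, 0.4, -0.8]
width: 84.9
t 2.15 pos [352.7  10.8 235.5] w 84.9 F [ 0.   0.4 -0.8] q [-0.5   0.24  0.49  2.29 -0.19  0.65 -0.15]
toolx [ 0.004  0.003 -1.   ] jaw -15.7
shift [  -4.5 -113.4  153.7]
rotvec [ 0.948  0.001 -0.005]
```

```bash
python3 -m handwheel '1 0 0 0 0.14 0 0;1 0 0 0 0.14 0 0;1 0 0 0 0.14 0 0;1 0 0 0 0.14 0 0;1 0 0 0 0.14 0 0;1 0 0 0 0.14 0 0;1 0 0 0 0.11 0 0'; python3 -c "
from h import *
to(470,-140,240,-70)"
```

```text
clock: 2.85
eef_pos: [353.8, 15.2, 235.7]
tool_rot: [1.999, 1.564, 0.74]
force: [-0.7, -0.5, -0.3]
width: 85.8
t 2.85 pos [353.8  15.2 235.7] w 85.8 F [-0.7 -0.5 -0.3] q [-0.71  0.28  0.75  2.29 -0.31  0.67 -0.99]
toolx [ 0.005  0.004 -1.   ] jaw -72.1
shift [ -4.5  63.  183.4]
rotvec [-0.037 -0.003 -0.006]
```

```bash
python3 -m handwheel '1 0 13 38 -0.03 0 0;1 0 13 37 0 0 0;1 0 13 37 0 0 0;1 0 13 37 0 0 0;1 0 11 34 0 0 0;1 0 0 0 0 0 0'
python3 - <<'E'
from h import *
to(475,-143,180,-70)
p=camera_params('wrist');im=get_image('wrist');cv2.imwrite('pics/w1.png',im)
print(p['eye'],p['orientation'],proj(p,[475,-143,82]))
E
```

```text
clock: 3.45
eef_pos: [480.7, -132.4, 233.3]
tool_rot: [2.366, 1.564, 1.155]
force: [-0.9, 0.1, -0.2]
width: 85.3
t 3.45 pos [ 480.7 -132.4  233.3] w 85.3 F [-0.9  0.1 -0.2] q [-0.23  0.49  0.66  1.95 -0.41  0.83 -0.56]
toolx [ 0.003  0.006 -1.   ] jaw -69.4
shift [53.2 -9.4  8.2]
rotvec [ 0.011 -0.005 -0.005]
[ 554.53588781 -105.91736351  369.88803277] [-0.30975953  0.00535535 -1.21121742] [290.57218785 205.27824205]
```

View pics/w1.png

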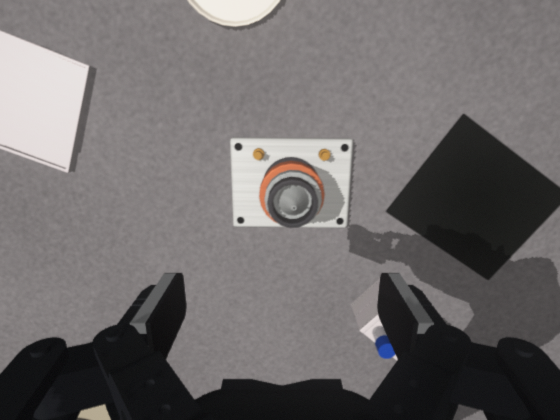

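Run:
```python
from h import *
p=camera_params('wrist');im=cv2.imread('pics/w1.png');hsv=cv2.cvtColor(im,cv2.COLOR_BGR2HSV)
g=im.max(2)
wh=((g>130)|(hsv[...,1]>110)); print('plate',rect(wh,p,12,(215,130,365,240)))
# dark ring
k=np.zeros(g.shape,np.uint8); k[170:235,260:330]=(g[170:235,260:330]<75)
n,l,s,c=cv2.connectedComponentsWithStats(k); 
for i in range(1,n):
    if s[i][4]>200: print(s[i],c[i])
cs,_=cv2.findContours(k,cv2.RETR_EXTERNAL,cv2.CHAIN_APPROX_NONE)
c=max(cs,key=cv2.contourArea)
print('ell',cv2.fitEllipse(c))
z=cv2.resize(im[130:240,220:360],None,fx=5,fy=5,interpolation=cv2.INTER_CUBIC);cv2.imwrite('pics/z1.png',z)
pp=camera_params('top')
```

```text
plate (((472.0412292480469, -140.22097778320312), (122.79589080810547, 170.51564025878906), 20.715452194213867), ((470.635009765625, -136.50308227539062), 101.86564636230469))
[271 200  43  24 223] [291.81165919 215.7264574 ]
ell ((292.21826171875, 200.27125549316406), (41.33245086669922, 43.31740188598633), 13.571208000183105)
```

View pics/z1.png

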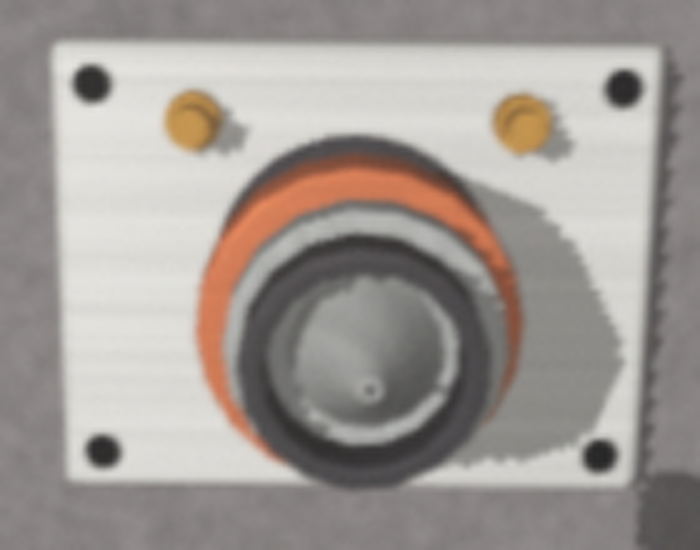

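Run:
```python
from h import *
p=camera_params('wrist')
f=lambda a,b:(220+(a+.5)/5-.5,130+(b+.5)/5-.5)
C=np.array([plane(p,*f(a,b),12)[:2] for a,b in((52,42),(662,48),(635,485),(68,480))])
print(C,C.mean(0)); 
for i in range(4): e=C[(i+1)%4]-C[i];print(np.linalg.norm(e),np.degrees(np.arctan2(e[1],e[0])))
print('ring',plane(p,*f(365,350),82),'tip',plane(p,*f(370,388),92))
q=camera_params('side');fs=lambda a,b:(215+a/8-.5,235+b/7-.5)
print('side ring top',plane(q,*fs(362,165),82))
```

```text
[[ 499.72321955  -62.99849748]
 [ 543.835505   -183.06225772]
 [ 452.47856956 -217.72748885]
 [ 407.65246037  -96.71709423]] [ 475.92243862 -140.12633457]
127.91090747596586 -69.82630635763174
97.71268035652925 -159.22083706434637
129.04609901793265 110.3262363948432
98.05084631178471 20.113984270131084
ring [ 478.57490984 -139.97688809   82.        ] tip [ 475.09063604 -142.01484466   92.        ]
side ring top [ 476.81234576 -144.30484718   82.        ]
```

```bash
python3 -m handwheel '0.4 25 -8 7 0.01 0 -0.005;0.4 30 0 0 0 -0.005 0;0.4 30 0 0 0 0 0;0.4 15 0 0 0 0 0;0.4 0 0 0 0 0 0'
python3 - <<'E'
from h import *
to(475.5,-142,77,-69.7)
cv2.imwrite('pics/w2.png',get_image('wrist'))
im=get_image('side');cv2.imwrite('pics/s2.png',cv2.resize(im[180:330,180:340],None,fx=4,fy=4,interpolation=cv2.INTER_CUBIC))
E
```

```text
clock: 4.0
eef_pos: [472.3, -131.2, 129.5]
tool_rot: [-2.921, 1.562, 2.149]
force: [-0.1, 0.2, 0.1]
width: 60.0
t 4.0 pos [ 472.3 -131.2  129.5] w 60.0 F [-0.1  0.2  0.1] q [-0.12  0.64  0.51  2.06 -0.56  0.59 -0.42]
toolx [-0.005  0.007 -1.   ] jaw -69.5
shift [52.4 -0.7 11.7]
rotvec [ 0.004 -0.009  0.002]
```

View pics/w2.png

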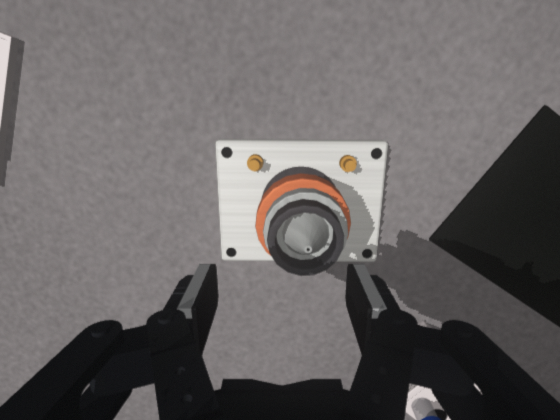

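View pics/s2.png

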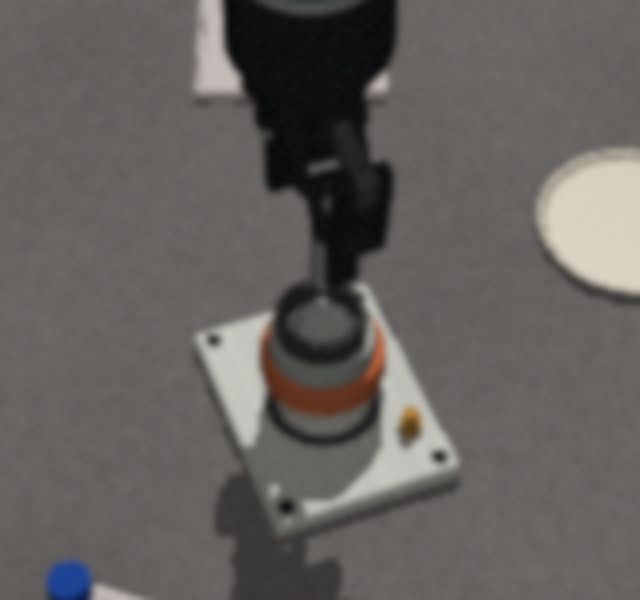

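Run:
```python
from h import *
p=camera_params('wrist'); s,M=st()
X=plane(p,306,231.5,82);print(X, M.T@(X-s['eef_pos']), M.T@(p['eye']-s['eef_pos']))
```

```text
[ 483.89891666 -143.96914698   82.        ] [49.10323173  5.41567303 15.065172  ] [-136.21257567   79.03202439    0.56704995]
```

Run:
```python
from h import *
im=cv2.imread('pics/w2.png');cv2.imwrite('pics/z2.png',cv2.resize(im[150:290,210:400],None,fx=4,fy=4,interpolation=cv2.INTER_CUBIC))
```

```text
(no output)
```

View pics/z2.png

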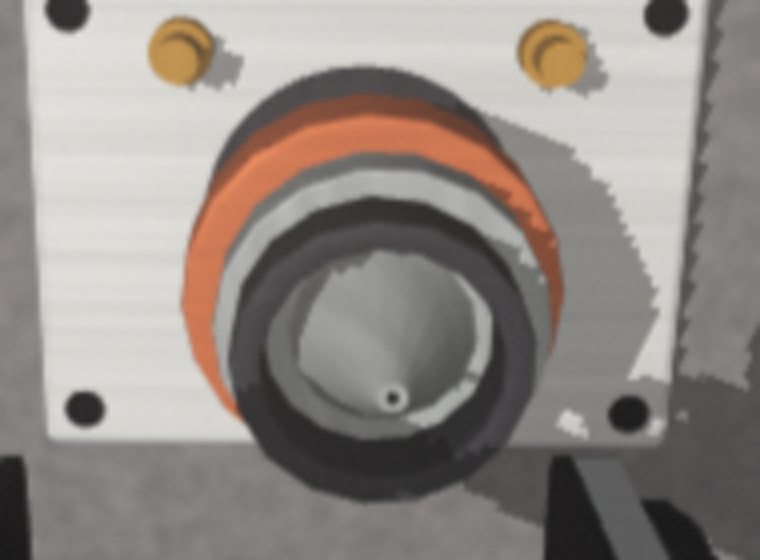

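Run:
```python
from h import *
p=camera_params('wrist'); s,M=st()
for u,v,z in((305.5,240.2,82),(307.8,249.1,92)):
    X=plane(p,u,v,z);print(X, M.T@(X-s['eef_pos']))
f=lambda a,b:(210+(a+.5)/4-.5,150+(b+.5)/4-.5)
for a,b in((67,12),(665,14),(628,414),(85,409)): print(plane(p,*f(a,b),12))
print('mean',np.mean([plane(p,*f(a,b),12) for a,b in((67,12),(665,14),(628,414),(85,409))],0))
```

```text
[ 478.59354978 -145.76596266   82.        ] [49.10005178 -0.18295648 14.88966783]
[ 477.68044161 -146.88378207   92.        ] [39.09461089 -1.42207402 15.55225896]
[498.16942132 -77.84545646  12.        ]
[ 537.63176371 -184.28397044   12.        ]
[ 459.50808674 -212.94592856   12.        ]
[ 420.54078083 -106.37506114   12.        ]
mean [ 478.96251315 -145.36260415   12.        ]
```

```bash
python3 -m handwheel '0.4 10 -1 14 0 -0.005 0;0.4 15 0 0 0 -0.003 0;0.4 14 0 0 0 0 0;0.4 10 0 0 0 0 0;0.4 0 0 0 0 0 0'
python3 - <<'E'
from h import *
to(477,-144.5,77,-69.7)
im=get_image('wrist');cv2.imwrite('pics/w3.png',cv2.resize(im[190:420,140:420],None,fx=2.8,fy=2.6,interpolation=cv2.INTER_CUBIC))
im=get_image('side');cv2.imwrite('pics/s3.png',cv2.resize(im[220:320,210:320],None,fx=6,fy=6,interpolation=cv2.INTER_CUBIC))
E
```

```text
clock: 4.6
eef_pos: [482.4, -144.4, 86.8]
tool_rot: [0.962, 1.558, -0.247]
force: [-1.3, 0.8, 0.3]
width: 59.6
t 4.6 pos [ 482.4 -144.4   86.8] w 59.6 F [-1.3  0.8  0.3] q [-0.05  0.71  0.43  2.07 -0.63  0.48 -0.35]
toolx [ 0.013 -0.003 -1.   ] jaw -69.3
shift [ 9.7 -5.2 -1.9]
rotvec [ 0.008  0.007 -0.011]
```

View pics/w3.png

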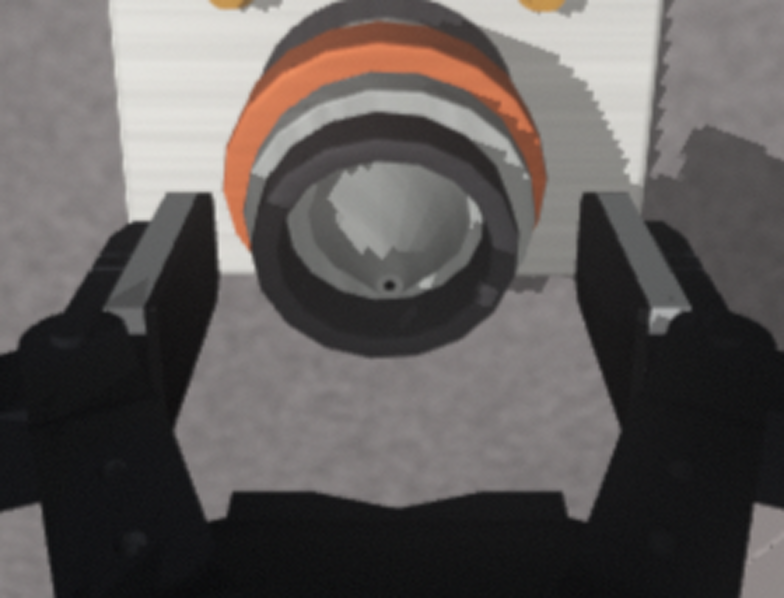

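View pics/s3.png

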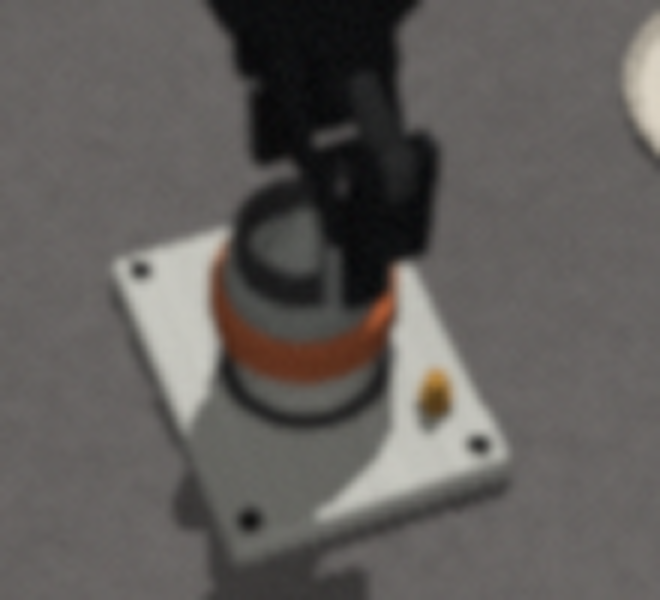

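```bash
python3 -m handwheel '0.4 5 -4 -1 0 0 -0.008;0.4 3 0 0 0 0 0;0.4 0 0 0 0 0 0'
python3 - <<'E'
from h import *
to(477,-144.5,77,-69.7)
E
```

```text
clock: 5.0
eef_pos: [479.6, -145.4, 80.5]
tool_rot: [0.492, 1.559, -0.717]
force: [0.7, -0.2, -0.9]
width: 60.0
t 5.0 pos [ 479.6 -145.4   80.5] w 60.0 F [ 0.7 -0.2 -0.9] q [-0.04  0.72  0.42  2.08 -0.64  0.46 -0.34]
toolx [ 0.009 -0.008 -1.   ] jaw -69.2
shift [ 3.5 -2.1 -1.8]
rotvec [ 0.008  0.01  -0.005]
```

```bash
python3 -m handwheel '0.4 4 -3 -2 0.008 0.008 -0.005;0.4 0 0 0 0 0 0'
python3 - <<'E'
from h import *
to(477,-144.5,77,-69.7)
im=get_image('wrist');cv2.imwrite('pics/w4.png',cv2.resize(im[190:420,140:420],None,fx=2.8,fy=2.6,interpolation=cv2.INTER_CUBIC))
E
```

```text
clock: 5.2
eef_pos: [475.9, -144.6, 76.3]
tool_rot: [0.159, 1.569, -1.058]
force: [-0.4, -0.2, -0.5]
width: 59.7
t 5.2 pos [ 475.9 -144.6   76.3] w 59.7 F [-0.4 -0.2 -0.5] q [-0.04  0.72  0.42  2.08 -0.64  0.46 -0.34]
toolx [ 0.001 -0.001 -1.   ] jaw -69.7
shift [-0.7  1.1  0.3]
rotvec [-0.001  0.002 -0.   ]
```

View pics/w4.png

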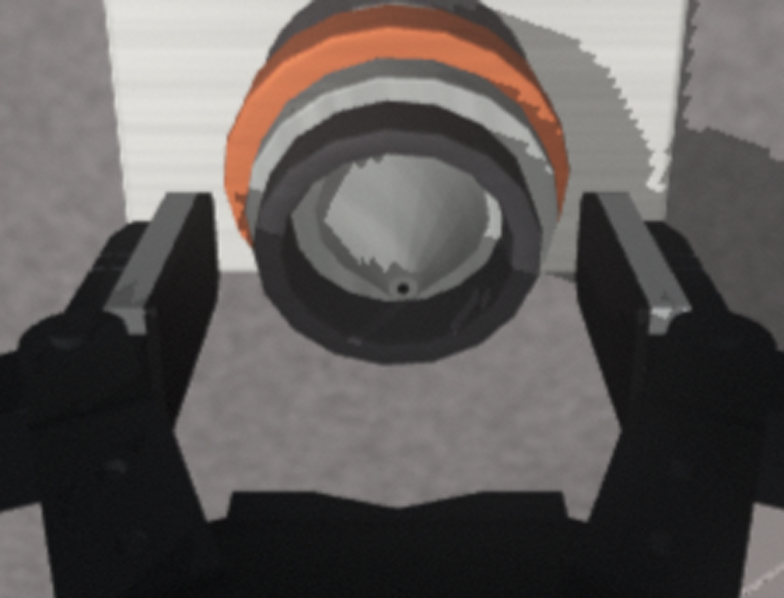

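```bash
python3 -m handwheel '0.4 0 3 1 0 0 0;0 0 0 0 0 0 0;-0.4 0 0 0 0 0 0;-1 0 0 0 0 0 0;-1 0 0 0 0 0 0;-1 0 0 0 0 0 0;-1 0 0 0 0 0 0'
python3 - <<'E'
from h import *
to(477,-144.5,77,-69.7)
im=get_image('wrist');cv2.imwrite('pics/w5.png',cv2.resize(im[190:420,140:420],None,fx=2.8,fy=2.6,interpolation=cv2.INTER_CUBIC))
E
```

```text
clock: 5.95
eef_pos: [480.0, -144.6, 77.4]
tool_rot: [0.725, 1.568, -0.493]
force: [-0.1, -0.9, -1.4]
width: 43.5
t 5.95 pos [ 480.  -144.6   77.4] w 43.5 F [-0.1 -0.9 -1.4] q [-0.04  0.72  0.42  2.07 -0.64  0.47 -0.35]
toolx [ 0.002 -0.001 -1.   ] jaw -69.7
shift [ 0.4 -2.8 -1.2]
rotvec [-0.001  0.002 -0.002]
```

View pics/w5.png

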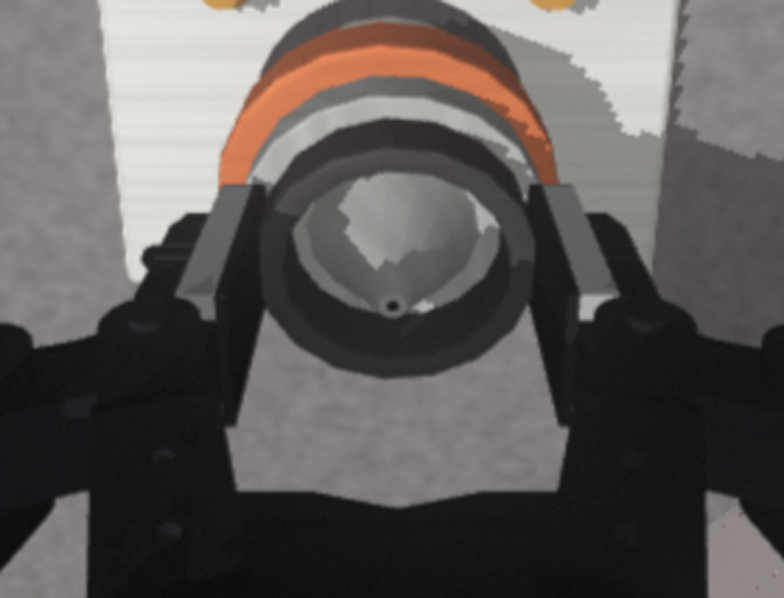

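```bash
python3 -m handwheel '-1 -4 0 0 0 0 0;-1 -8 0 0 0 0 0;-1 -12 0 0 0 0 0;-1 -20 0 0 0 0 0;-1 -25 0 0 0 0 0;-1 0 0 0 0 0 0'
python3 - <<'E'
from h import *
to(655,-21,130)
im=get_image('wrist');cv2.imwrite('pics/w6.png',im)
E
```

```text
clock: 6.6
eef_pos: [479.6, -145.0, 151.5]
tool_rot: [0.604, 1.568, -0.614]
force: [0.6, 0.0, -1.1]
width: 43.1
t 6.6 pos [ 479.6 -145.   151.5] w 43.1 F [ 0.6  0.  -1.1] q [-0.13  0.61  0.56  2.03 -0.53  0.64 -0.44]
toolx [ 0.002 -0.001 -1.   ] jaw -69.8
shift [ 21.7 207.4 -55.9]
```

View pics/w6.png

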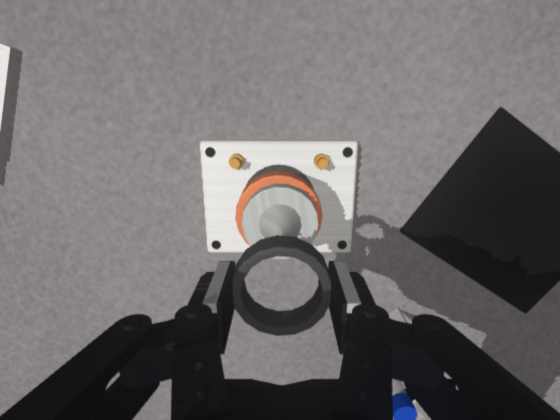

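```bash
python3 -m handwheel '-1 0 30 -8 0 0 0;-1 0 38 -10 0 0 0;-1 0 38 -10 0 0 0;-1 0 38 -10 0 0 0;-1 0 38 -10 0 0 0;-1 0 24 -7 0 0 0;-1 0 0 0 0 0 0'
python3 - <<'E'
from h import *
to(655,-21,130,-70)
p=camera_params('wrist');im=get_image('wrist');cv2.imwrite('pics/w7.png',im)
print(proj(p,[655,-21,3]))
E
```

```text
clock: 7.35
eef_pos: [655.9, -16.0, 147.1]
tool_rot: [-2.261, 1.565, 2.801]
force: [-0.4, -0.0, -0.5]
width: 43.3
t 7.35 pos [655.9 -16.  147.1] w 43.3 F [-0.4 -0.  -0.5] q [-0.34  0.82  0.59  1.59 -0.54  0.91 -0.78]
toolx [-0.006  0.002 -1.   ] jaw -70.0
shift [17.1 -2.4  4.5]
rotvec [ 0.    -0.004  0.005]
[286.7264647  198.93348314]
```

View pics/w7.png

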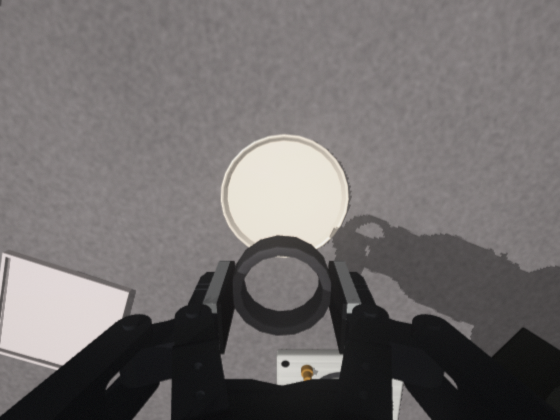

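Run:
```python
from h import *
p=camera_params('wrist'); s,M=st()
im=cv2.imread('pics/w7.png');m=(im.min(2)>150).astype(np.uint8)
cs,_=cv2.findContours(m[125:260,205:365],cv2.RETR_EXTERNAL,cv2.CHAIN_APPROX_NONE)
c=max(cs,key=cv2.contourArea).reshape(-1,2)+[205,125]
w=np.array([plane(p,u,v,6)[:2] for u,v in c],np.float32);w=w[(c[:,1]<225)]
A=np.c_[2*w,np.ones(len(w))];sol=np.linalg.lstsq(A,(w**2).sum(1),rcond=None)[0]
print(sol[:2],np.sqrt(sol[2]+sol[0]**2+sol[1]**2))
```

```text
[653.01732197 -19.84528486] 54.677423404621855
```

```bash
python3 -m handwheel '-1 25 -3 3 0 0 0.004;-1 30 0 0 0 -0.004 0;-1 30 0 0 0 0 0;-1 15 0 0 0 0 0;-1 0 0 0 0 0 0'
python3 - <<'E'
from h import *
to(653.5,-20.3,13,-70)
E
```

```text
clock: 7.9
eef_pos: [646.3, -27.1, 43.9]
tool_rot: [-1.43, 1.562, -2.66]
force: [-0.9, -0.3, -0.1]
width: 43.8
t 7.9 pos [646.3 -27.1  43.9] w 43.8 F [-0.9 -0.3 -0.1] q [-0.29  0.94  0.51  1.66 -0.63  0.72 -0.7 ]
toolx [-0.008 -0.004 -1.   ] jaw -70.4
shift [30.8  9.3 -4. ]
rotvec [-0.008  0.001  0.009]
```

```bash
python3 -m handwheel '-1 5 8 -4 -0.008 0 0.009;-1 8 1 0 0 0 0;-1 8 0 0 0 0 0;-1 0 0 0 0 0 0'
python3 - <<'E'
from h import *
to(653.5,-20.3,13,-70)
E
```

```text
clock: 8.3
eef_pos: [655.6, -21.1, 24.7]
tool_rot: [0.992, 1.565, -0.23]
force: [-0.7, -0.3, 0.0]
width: 43.5
t 8.3 pos [655.6 -21.1  24.7] w 43.5 F [-0.7 -0.3  0. ] q [-0.28  0.96  0.48  1.65 -0.65  0.68 -0.69]
toolx [ 0.006 -0.001 -1.   ] jaw -70.0
shift [11.7 -1.8 -1.5]
rotvec [ 0.     0.003 -0.005]
```

```bash
python3 -m handwheel '-1 4 -1 -1 0 0.003 -0.005;-1 4 0 0 0 0 0;-1 2 0 0 0 0 0;-1 0 0 0 0 0 0'
python3 - <<'E'
from h import *
to(653.5,-20.3,13,-70)
E
```

```text
clock: 8.7
eef_pos: [655.1, -20.5, 14.9]
tool_rot: [0.959, 1.569, -0.263]
force: [-0.3, 0.0, -0.4]
width: 43.4
t 8.7 pos [655.1 -20.5  14.9] w 43.4 F [-0.3  0.  -0.4] q [-0.28  0.98  0.48  1.65 -0.65  0.68 -0.69]
toolx [ 0.002 -0.    -1.   ] jaw -70.0
shift [ 1.9 -1.4 -0.8]
rotvec [ 0.     0.001 -0.001]
```

```bash
python3 -m handwheel '-1 2 -1 -1 0 0 0;-1 1 0 0 0 0 0;-1 0 0 0 0 0 0'
python3 - <<'E'
from h import *
to(653.5,-20.3,13,-70)
cv2.imwrite('pics/w8.png',get_image('wrist'))
E
```

```text
clock: 9.0
eef_pos: [653.8, -19.9, 12.5]
tool_rot: [1.166, 1.569, -0.056]
force: [0.6, 0.6, -1.7]
width: 43.5
t 9.0 pos [653.8 -19.9  12.5] w 43.5 F [ 0.6  0.6 -1.7] q [-0.28  0.98  0.47  1.65 -0.65  0.67 -0.68]
toolx [ 0.002 -0.    -1.   ] jaw -70.0
shift [-0.5 -0.4  0.3]
rotvec [ 0.     0.001 -0.002]
```

View pics/w8.png

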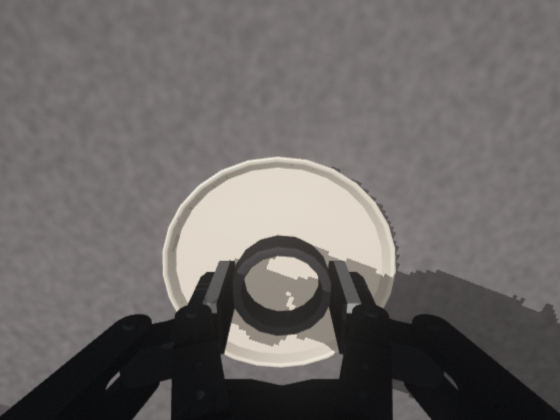

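```bash
python3 -m handwheel '-1 0 3 0 0 0 0;-1 1 1 0 0 0 0;-1 0 0 0 0 0 0'
python3 - <<'E'
from h import *
to(657.5,-19,12,-70)
E
```

```text
clock: 9.35
eef_pos: [657.7, -18.9, 12.6]
tool_rot: [1.187, 1.569, -0.035]
force: [-0.2, 0.1, -1.0]
width: 43.3
t 9.35 pos [657.7 -18.9  12.6] w 43.3 F [-0.2  0.1 -1. ] q [-0.28  0.98  0.47  1.64 -0.65  0.68 -0.69]
toolx [ 0.001 -0.    -1.   ] jaw -70.0
shift [ 0.6 -0.2  0.1]
rotvec [ 0.     0.001 -0.001]
```

```bash
python3 -m handwheel '-1 2 0 0 0 0 0;-1 0 0 0 0 0 0'
python3 - <<'E'
from h import *
to(657.5,-19,12,-70)
E
```

```text
clock: 9.55
eef_pos: [658.4, -18.9, 12.7]
tool_rot: [1.461, 1.568, 0.24]
force: [-0.4, -0.4, -0.8]
width: 43.4
t 9.55 pos [658.4 -18.9  12.7] w 43.4 F [-0.4 -0.4 -0.8] q [-0.28  0.98  0.47  1.64 -0.65  0.68 -0.69]
toolx [ 0.003  0.001 -1.   ] jaw -70.0
shift [ 0.7 -0.9 -0.2]
rotvec [ 0.     0.    -0.003]
```

```bash
python3 -m handwheel '-1 3 -1 0 0 0 0;-1 3 0 0 0 0 0;-1 0 0 0 0 0 0'
python3 - <<'E'
from h import *
to(657.5,-19,12,-70)
E
```

```text
clock: 9.85
eef_pos: [659.2, -18.9, 13.1]
tool_rot: [1.751, 1.564, 0.53]
force: [0.4, -0.9, -0.6]
width: 43.2
t 9.85 pos [659.2 -18.9  13.1] w 43.2 F [ 0.4 -0.9 -0.6] q [-0.28  0.98  0.47  1.64 -0.66  0.67 -0.68]
toolx [ 0.006  0.004 -1.   ] jaw -70.0
shift [ 1.1 -1.6 -0.5]
rotvec [ 0.001 -0.001 -0.007]
```

```bash
python3 -m handwheel '-0.4 0 0 0 0 0 0;0.2 0 0 0 0 0 0;0.4 0 0 0 0 0 0;0.4 0 0 0 0 0 0;0.4 -5 0 0 0 0 0.007;0.4 -15 0 0 0 0 0;0.4 -30 0 0 0 0 0;0.4 -40 0 0 0 0 0;0.4 -30 0 0 0 0 0;0.4 0 0 0 0 0 0'
python3 - <<'E'
from h import *
to(479,-145,150,-70)
cv2.imwrite('pics/w9.png',get_image('wrist'))
E
```

```text
clock: 10.85
eef_pos: [657.5, -20.4, 138.8]
tool_rot: [1.607, 1.557, 0.385]
force: [0.3, -0.4, -0.0]
width: 60.1
t 10.85 pos [657.5 -20.4 138.8] w 60.1 F [ 0.3 -0.4 -0. ] q [-0.33  0.82  0.58  1.61 -0.56  0.87 -0.76]
toolx [ 0.013  0.005 -1.   ] jaw -70.0
shift [ -14.1 -210.1   56.1]
rotvec [-0.    -0.    -0.014]
```

View pics/w9.png

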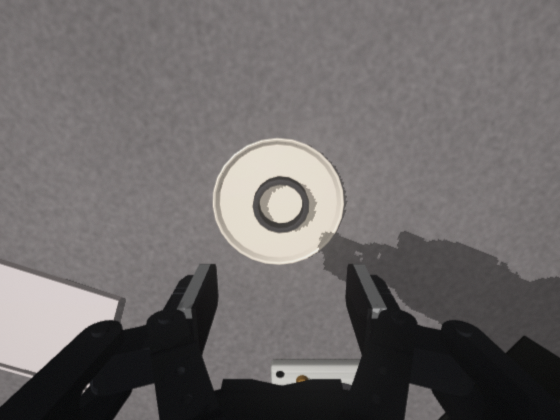

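```bash
python3 -m handwheel '0.6 -5 -35 9 0 0 -0.014;0.6 0 -40 11 0 0 0;0.6 0 -40 11 0 0 0;0.6 0 -40 11 0 0 0;0.6 0 -35 9 0 0 0;0.6 0 -20 5 0 0 0;0.6 0 0 0 0 0 0'
python3 - <<'E'
from h import *
to(479,-145,64,-69.7)
im=get_image('wrist');p=camera_params('wrist');cv2.imwrite('pics/w10.png',cv2.resize(im[140:300,190:390],None,fx=4,fy=3.75,interpolation=cv2.INTER_CUBIC))
E
```

```text
clock: 11.6
eef_pos: [469.2, -145.5, 139.6]
tool_rot: [-2.344, 1.562, 2.721]
force: [-0.3, -1.1, 0.3]
width: 68.5
t 11.6 pos [ 469.2 -145.5  139.6] w 68.5 F [-0.3 -1.1  0.3] q [-0.12  0.62  0.54  2.05 -0.55  0.62 -0.42]
toolx [-0.008  0.003 -1.   ] jaw -69.8
shift [75.5  9.8  3.4]
rotvec [-0.002 -0.006  0.006]
```

View pics/w10.png

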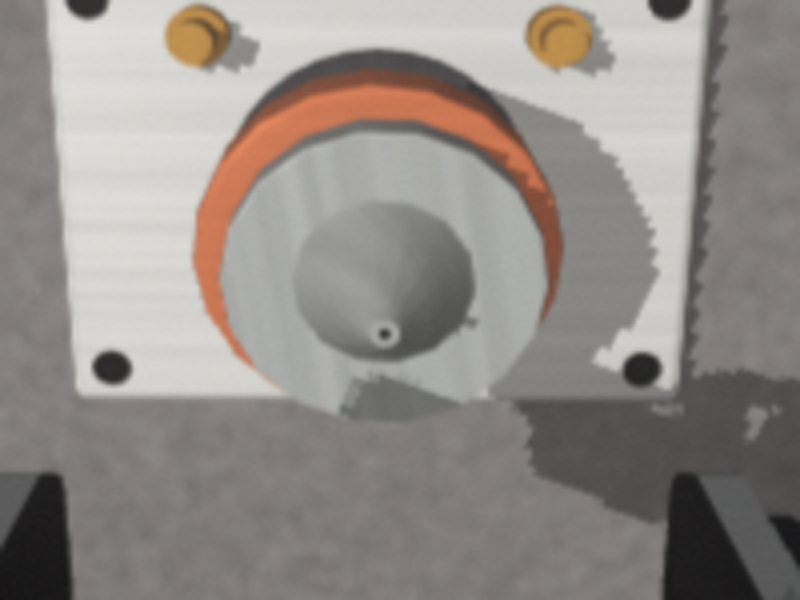

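```bash
python3 - <<'E'
from h import *
p=camera_params('wrist'); s,M=st()
for u,v,z in((285.6,212.9,68),(285.9,228.2,92)):
    X=plane(p,u,v,z);print(X, M.T@(X-s['eef_pos']))
E
python3 -m handwheel '0.6 15 8 3 0 -0.005 0.005;0.6 25 0 0 0 0 0;0.6 20 0 0 0 0 0;0.6 0 0 0 0 0 0'
python3 -c "
from h import *
to(479,-145,64,-69.7)"
```

```text
[ 480.31558654 -143.90655201   68.        ] [71.4363738   9.64676586  3.19684524]
[ 479.08498638 -144.41053398   92.        ] [47.44352557  8.19676158  3.10147261]
clock: 12.05
eef_pos: [485.5, -140.3, 77.2]
tool_rot: [1.705, 1.565, 0.495]
force: [-0.1, -0.6, 0.0]
width: 68.3
t 12.05 pos [ 485.5 -140.3   77.2] w 68.3 F [-0.1 -0.6  0. ] q [-0.05  0.73  0.43  2.06 -0.65  0.48 -0.34]
toolx [ 0.005  0.003 -1.   ] jaw -69.3
shift [13.1 -7.8  2.1]
rotvec [ 0.007 -0.001 -0.005]
```

```bash
python3 -m handwheel '0.6 4 -6 2 0.007 0 -0.005;0.6 4 0 0 0 0 0;0.6 3 0 0 0 0 0;0.6 0 0 0 0 0 0'
python3 -c "
from h import *
to(479,-145,64,-69.7)"
```

```text
clock: 12.45
eef_pos: [482.9, -143.3, 66.5]
tool_rot: [1.421, 1.568, 0.206]
force: [0.5, -0.9, -0.1]
width: 68.0
t 12.45 pos [ 482.9 -143.3   66.5] w 68.0 F [ 0.5 -0.9 -0.1] q [-0.03  0.75  0.41  2.07 -0.66  0.45 -0.33]
toolx [ 0.002  0.    -1.   ] jaw -69.6
shift [ 2.5 -4.3  0.2]
rotvec [ 0.002  0.    -0.002]
```

```bash
python3 -m handwheel '0.6 2 -4 0 0 0 0;0.6 1 0 0 0 0 0;0.6 0 0 0 0 0 0'
python3 - <<'E'
from h import *
to(479,-145,64,-69.7)
im=get_image('wrist');cv2.imwrite('pics/w11.png',cv2.resize(im[190:420,140:420],None,fx=2.8,fy=2.6,interpolation=cv2.INTER_CUBIC))
E
```

```text
clock: 12.75
eef_pos: [479.5, -145.0, 64.2]
tool_rot: [1.251, 1.567, 0.037]
force: [0.1, 0.5, -0.7]
width: 68.4
t 12.75 pos [ 479.5 -145.    64.2] w 68.4 F [ 0.1  0.5 -0.7] q [-0.02  0.75  0.4   2.08 -0.67  0.44 -0.32]
toolx [ 0.004  0.    -1.   ] jaw -69.6
shift [ 0.2 -0.4 -0.1]
rotvec [ 0.002  0.001 -0.004]
```

View pics/w11.png

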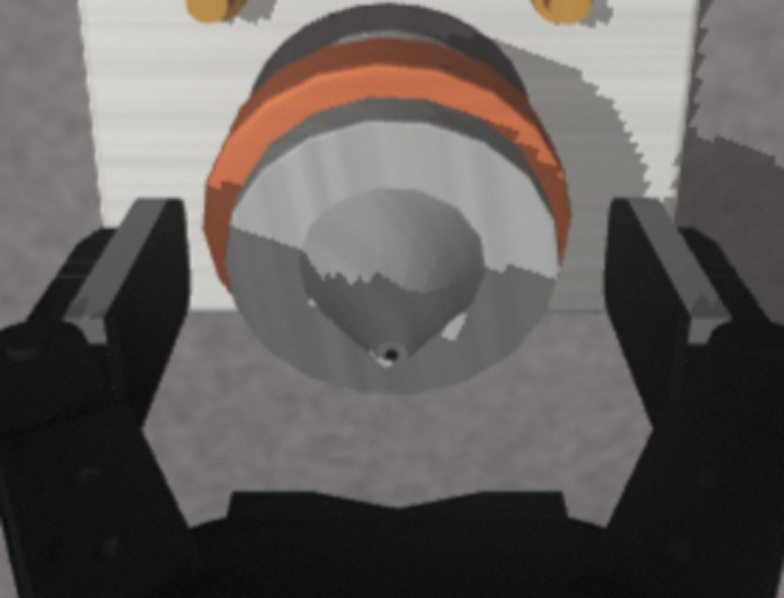

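```bash
python3 -m handwheel '0.2 0 0 0 0 0 0;-0.4 0 0 0 0 0 0;-1 0 0 0 0 0 0;-1 0 0 0 0 0 0;-1 0 0 0 0 0 0;-1 -3 0 0 0 0 0;-1 -8 0 0 0 0 0;-1 -12 0 0 0 0 0;-1 -20 0 0 0 0 0;-1 0 0 0 0 0 0'
python3 - <<'E'
from h import *
to(460,143,125)
im=get_image('wrist');cv2.imwrite('pics/w12.png',im)
E
```

```text
clock: 13.8
eef_pos: [478.9, -145.2, 111.0]
tool_rot: [1.39, 1.567, 0.174]
force: [-0.3, -0.5, -0.5]
width: 51.0
t 13.8 pos [ 478.9 -145.2  111. ] w 51.0 F [-0.3 -0.5 -0.5] q [-0.08  0.67  0.49  2.06 -0.6   0.55 -0.38]
toolx [ 0.004  0.001 -1.   ] jaw -69.6
shift [ -13.9   82.6 -276.7]
```

View pics/w12.png

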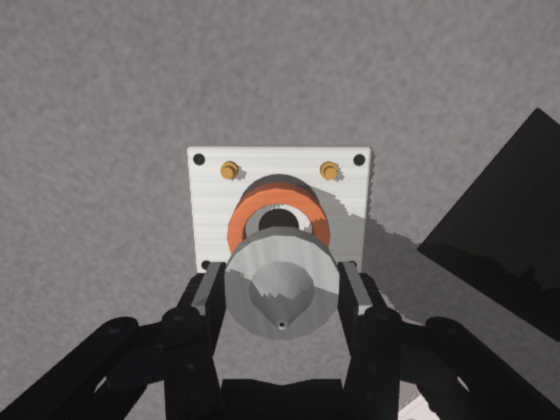

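```bash
python3 -m handwheel '-1 -20 5 -15 0 0 0;-1 -10 10 -33 0 0 0;-1 0 12 -40 0 0 0;-1 0 12 -40 0 0 0;-1 0 12 -40 0 0 0;-1 0 12 -40 0 0 0;-1 0 11 -36 0 0 0;-1 0 8 -28 0 0 0;-1 0 0 0 0 0 0'
python3 - <<'E'
from h import *
to(460,143,125,-70)
p=camera_params('wrist');im=get_image('wrist');cv2.imwrite('pics/w13.png',im)
print(proj(p,[460,143,3]))
E
```

```text
clock: 14.75
eef_pos: [459.4, 148.9, 138.1]
tool_rot: [0.694, 1.569, -0.523]
force: [-1.1, -0.6, -1.7]
width: 51.1
t 14.75 pos [459.4 148.9 138.1] w 51.1 F [-1.1 -0.6 -1.7] q [-0.77  0.63  0.61  2.08 -0.62  0.61 -0.95]
toolx [ 0.001 -0.001 -1.   ] jaw -69.8
shift [13.1 -1.5  5.7]
rotvec [ 0.004  0.001 -0.001]
[287.52680037 201.6178389 ]
```

View pics/w13.png

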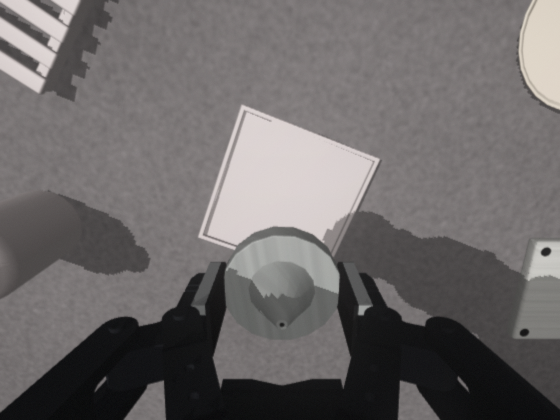

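Run:
```python
from h import *
p=camera_params('wrist'); s,M=st()
A=[plane(p,u,v,6) for u,v in((381,158),(199,237),(242,105))]
print(A,(A[0]+A[1])/2, np.linalg.norm(A[0]-A[2]),np.linalg.norm(A[1]-A[2]))
```

```text
[array([520.98017471,  83.1061775 ,   6.        ]), array([404.86691796, 201.71886729,   6.        ]), array([521.32289057, 200.4693314 ,   6.        ])] [462.92354634 142.41252239   6.        ] 117.36365429368472 116.46267597750449
```

```bash
python3 -m handwheel '-1 20 0 4 0 0 0;-1 30 0 3 0 0 0;-1 30 0 0 0 0 0;-1 15 0 0 0 0 0;-1 0 0 0 0 0 0'
python3 - <<'E'
from h import *
to(462,142.5,11,-70)
E
```

```text
clock: 15.3
eef_pos: [463.8, 134.0, 40.4]
tool_rot: [0.345, 1.564, -0.88]
force: [-0.2, -0.5, -0.7]
width: 50.9
t 15.3 pos [463.8 134.   40.4] w 50.9 F [-0.2 -0.5 -0.7] q [-0.6   0.78  0.39  2.13 -0.8   0.37 -0.78]
toolx [ 0.005 -0.006 -1.   ] jaw -70.2
shift [29.4  1.1 -8.8]
rotvec [-0.003  0.007 -0.002]
```

```bash
python3 -m handwheel '-1 5 1 -8 0 0.006 -0.002;-1 7 0 0 0 0 0;-1 6 0 0 0 0 0;-1 0 0 0 0 0 0'
python3 - <<'E'
from h import *
to(462,142.5,11,-70)
E
```

```text
clock: 15.7
eef_pos: [463.4, 140.6, 22.8]
tool_rot: [1.009, 1.568, -0.219]
force: [-0.3, 0.3, -1.1]
width: 51.0
t 15.7 pos [463.4 140.6  22.8] w 51.0 F [-0.3  0.3 -1.1] q [-0.58  0.81  0.34  2.13 -0.84  0.33 -0.76]
toolx [ 0.003 -0.001 -1.   ] jaw -70.4
shift [11.7 -0.7 -2.3]
rotvec [-0.006  0.002 -0.003]
```

```bash
python3 -m handwheel '-1 4 -1 -2 0 0.002 -0.003;-1 4 0 0 0 0 0;-1 2 0 0 0 0 0;-1 0 0 0 0 0 0'
python3 - <<'E'
from h import *
to(462,142.5,11,-70)
im=get_image('wrist');cv2.imwrite('pics/w14.png',im)
E
```

```text
clock: 16.1
eef_pos: [462.3, 142.7, 12.7]
tool_rot: [1.793, 1.569, 0.566]
force: [-0.4, 0.6, -0.8]
width: 51.1
t 16.1 pos [462.3 142.7  12.7] w 51.1 F [-0.4  0.6 -0.8] q [-0.57  0.83  0.32  2.13 -0.86  0.31 -0.74]
toolx [ 0.001  0.001 -1.   ] jaw -70.3
shift [ 1.7 -0.4  0.1]
rotvec [-0.005 -0.    -0.001]
```

View pics/w14.png

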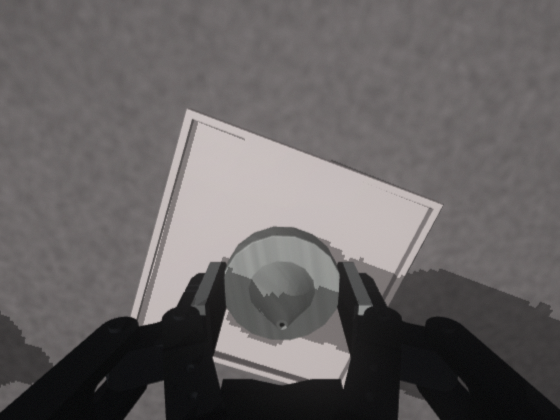

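```bash
python3 -m handwheel '-1 2 2 2 0 0 0;-1 2 0 0 0 0 0;-1 1 0 0 0 0 0;-1 0 0 0 0 0 0'
python3 - <<'E'
from h import *
to(463,140.5,11,-70)
E
```

```text
clock: 16.55
eef_pos: [463.4, 142.4, 12.7]
tool_rot: [2.782, 1.564, 1.554]
force: [-0.0, 0.2, -1.0]
width: 51.1
t 16.55 pos [463.4 142.4  12.7] w 51.1 F [-0.   0.2 -1. ] q [-0.56  0.83  0.31  2.13 -0.86  0.31 -0.74]
toolx [ 0.     0.007 -1.   ] jaw -70.3
shift [ 1.7 -1.   1.6]
rotvec [-0.006 -0.007 -0.002]
```

```bash
python3 -m handwheel '-0.2 0 0 0 0 0 0;0.3 0 0 0 0 0 0;0.6 0 0 0 0 0 0;0.6 0 0 0 0 0 0;0.6 -5 0 0 0 -0.006 0;0.6 -15 0 0 0 0 0;0.6 -30 0 0 0 0 0;0.6 -40 0 0 0 0 0;0.6 -40 0 0 0 0 0;0.6 0 0 0 0 0 0'
python3 - <<'E'
from h import *
to(479,-145,150,-70)
cv2.imwrite('pics/w15.png',get_image('wrist'))
E
```

```text
clock: 17.55
eef_pos: [463.1, 141.5, 147.1]
tool_rot: [-0.539, 1.569, -1.769]
force: [2.0, 0.3, 1.2]
width: 68.2
t 17.55 pos [463.1 141.5 147.1] w 68.2 F [2.  0.3 1.2] q [-0.78  0.63  0.64  2.07 -0.62  0.64 -0.94]
toolx [-0.    -0.002 -1.   ] jaw -70.4
shift [ -2.4 -80.9 275.3]
rotvec [-0.008  0.002  0.001]
```

View pics/w15.png

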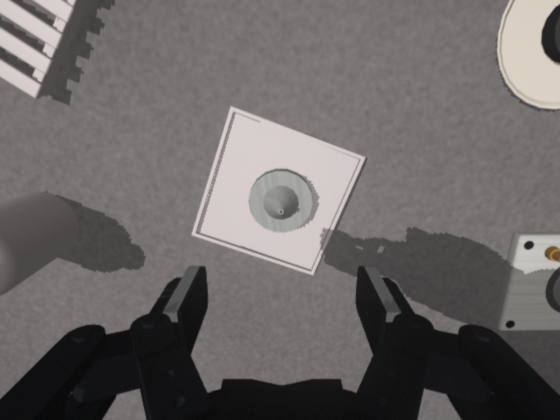

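```bash
python3 -m handwheel '0.9 0 -9 30 -0.008 0 0;0.9 0 -12 40 0 0 0;0.9 0 -12 40 0 0 0;0.9 0 -12 40 0 0 0;0.9 0 -12 40 0 0 0;0.9 0 -12 40 0 0 0;0.9 0 -8 28 0 0 0;0.9 0 -4 16 0 0 0;0.9 0 0 0 0 0 0'
python3 - <<'E'
from h import *
to(479,-145,46,-69.7)
im=get_image('wrist');cv2.imwrite('pics/w16.png',cv2.resize(im[140:300,190:390],None,fx=4,fy=3.75,interpolation=cv2.INTER_CUBIC))
E
```

```text
clock: 18.5
eef_pos: [476.6, -149.2, 138.3]
tool_rot: [-1.888, 1.555, -3.1]
force: [-0.8, -0.7, 0.0]
width: 81.2
t 18.5 pos [ 476.6 -149.2  138.3] w 81.2 F [-0.8 -0.7  0. ] q [-0.13  0.64  0.57  2.03 -0.56  0.64 -0.4 ]
toolx [-0.016 -0.001 -1.   ] jaw -69.4
shift [92.3  5.1 -2.6]
rotvec [ 0.005 -0.005  0.015]
```

View pics/w16.png

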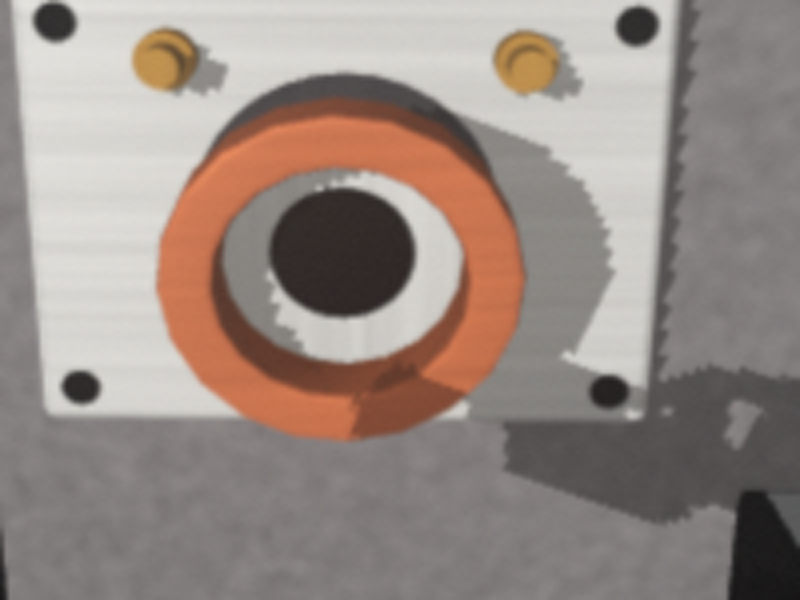

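```bash
python3 - <<'E'
from h import *
p=camera_params('wrist'); s,M=st()
for u,v,z in((274.9,213.5,56),(275.4,207.1,38)):
    X=plane(p,u,v,z);print(X, M.T@(X-s['eef_pos']))
E
python3 -m handwheel '0.9 15 5 -3 0.005 -0.005 0.012;0.9 25 0 0 0 0 0;0.9 25 0 0 0 0 0;0.9 10 0 0 0 0 0;0.9 0 0 0 0 0 0'
python3 -c "
from h import *
to(480,-145.5,46,-69.7)"
```

```text
[ 478.68527382 -141.72619855   56.        ] [82.04261226  5.62737353 -4.04873087]
[ 477.38882051 -142.10998599   38.        ] [100.06185529   4.56225768  -4.02652998]
clock: 19.05
eef_pos: [478.1, -133.4, 58.8]
tool_rot: [-2.644, 1.56, 2.432]
force: [-0.1, 0.5, 0.2]
width: 81.2
t 19.05 pos [ 478.1 -133.4   58.8] w 81.2 F [-0.1  0.5  0.2] q [-0.05  0.76  0.41  2.08 -0.7   0.45 -0.3 ]
toolx [-0.008  0.007 -1.   ] jaw -69.2
shift [12.7 -2.5 12.1]
rotvec [ 0.009 -0.01   0.005]
```

```bash
python3 -m handwheel '0.9 0 -1 11 0.009 -0.01 0.005;0.9 0 0 0 0 0 0'
python3 -c "
from h import *
to(479.5,-145,46,-69.7)"
```

```text
clock: 19.25
eef_pos: [481.8, -143.9, 59.4]
tool_rot: [0.317, 1.569, -0.898]
force: [0.5, -0.2, 0.5]
width: 80.9
t 19.25 pos [ 481.8 -143.9   59.4] w 80.9 F [ 0.5 -0.2  0.5] q [-0.04  0.76  0.41  2.07 -0.7   0.45 -0.3 ]
toolx [ 0.001 -0.001 -1.   ] jaw -69.6
shift [13.4 -2.5  0.2]
rotvec [ 0.001  0.001 -0.   ]
```

```bash
python3 -m handwheel '0.9 5 -2 0 0 0 0;0.9 5 0 0 0 0 0;0.9 3 0 0 0 0 0;0.9 0 0 0 0 0 0'
python3 - <<'E'
from h import *
to(479.5,-145,46,-69.7)
im=get_image('wrist');cv2.imwrite('pics/w17.png',cv2.resize(im[190:420,140:420],None,fx=2.8,fy=2.6,interpolation=cv2.INTER_CUBIC))
E
```

```text
clock: 19.65
eef_pos: [481.1, -145.2, 47.4]
tool_rot: [0.828, 1.566, -0.387]
force: [0.2, -1.0, 0.5]
width: 81.3
t 19.65 pos [ 481.1 -145.2   47.4] w 81.3 F [ 0.2 -1.   0.5] q [-0.01  0.78  0.38  2.08 -0.72  0.41 -0.28]
toolx [ 0.005 -0.002 -1.   ] jaw -69.7
shift [ 1.4 -1.5 -0.7]
rotvec [ 0.001  0.003 -0.004]
```

View pics/w17.png

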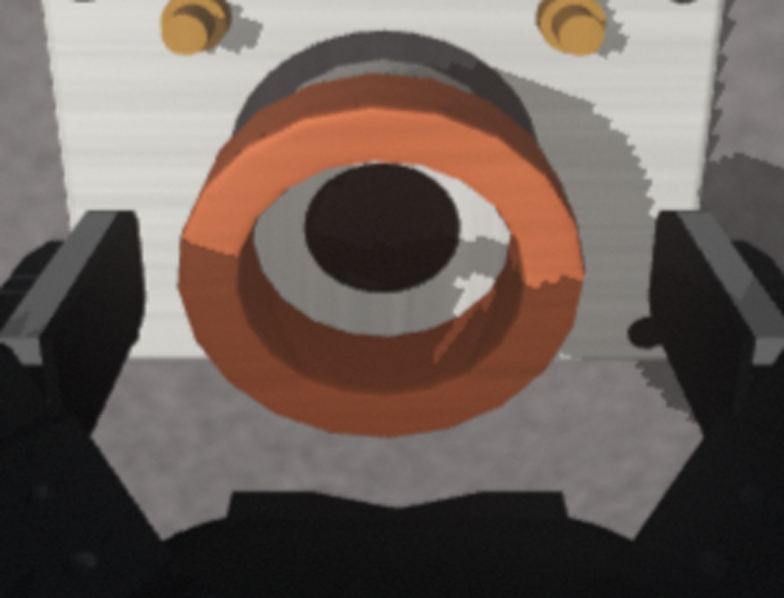

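```bash
python3 -m handwheel '0.9 2 -1 -2 0 0 -0.003;0.4 0 0 0 0 0 0;0 0 0 0 0 0 0;-1 0 0 0 0 0 0;-1 0 0 0 0 0 0;-1 0 0 0 0 0 0'
python3 - <<'E'
from h import *
to(545,375,110)
im=get_image('wrist');cv2.imwrite('pics/w18.png',cv2.resize(im[190:420,140:420],None,fx=2.8,fy=2.6,interpolation=cv2.INTER_CUBIC))
E
```

```text
clock: 20.3
eef_pos: [479.4, -143.3, 46.5]
tool_rot: [0.444, 1.567, -0.772]
force: [0.2, 0.8, -0.3]
width: 61.7
t 20.3 pos [ 479.4 -143.3   46.5] w 61.7 F [ 0.2  0.8 -0.3] q [-0.02  0.78  0.38  2.08 -0.72  0.41 -0.28]
toolx [ 0.002 -0.002 -1.   ] jaw -69.7
shift [ -64.6  241.8 -463. ]
```

View pics/w18.png

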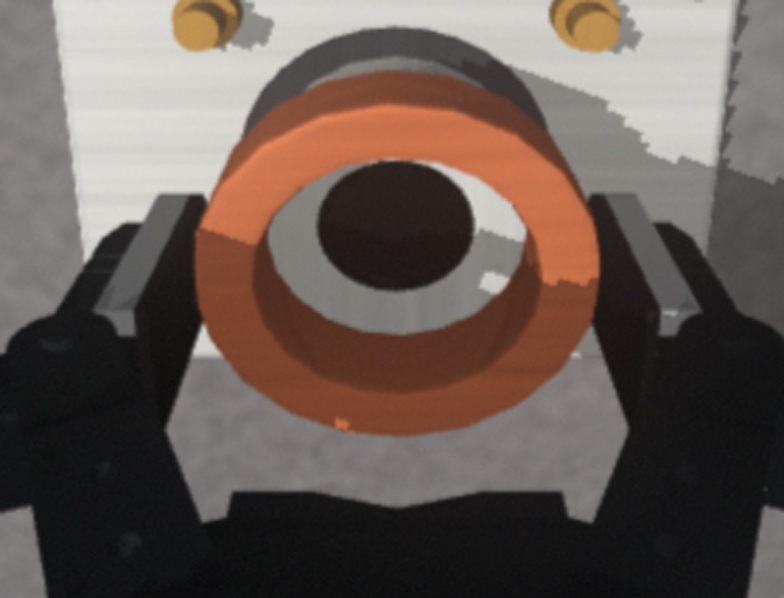

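```bash
python3 -m handwheel '-1 -4 0 0 0 0 0;-1 -10 0 0 0 0 0;-1 -20 0 0 0 0 0;-1 -30 0 0 0 0 0;-1 -20 10 -20 0 0 0;-1 0 20 -38 0 0 0;-1 0 20 -38 0 0 0;-1 0 20 -38 0 0 0;-1 0 20 -38 0 0 0;-1 0 0 0 0 0 0'
python3 - <<'E'
from h import *
to(545,375,120,-70)
im=get_image('wrist');cv2.imwrite('pics/w19.png',im)
E
```

```text
clock: 21.35
eef_pos: [506.0, 54.6, 138.5]
tool_rot: [0.923, 1.564, -0.299]
force: [0.1, -0.1, -2.3]
width: 61.8
t 21.35 pos [506.   54.6 138.5] w 61.8 F [ 0.1 -0.1 -2.3] q [-0.57  0.66  0.61  2.02 -0.62  0.65 -0.76]
toolx [ 0.006 -0.002 -1.   ] jaw -70.0
shift [  18.1  145.9 -287.9]
rotvec [-0.001  0.004 -0.005]
```

View pics/w19.png

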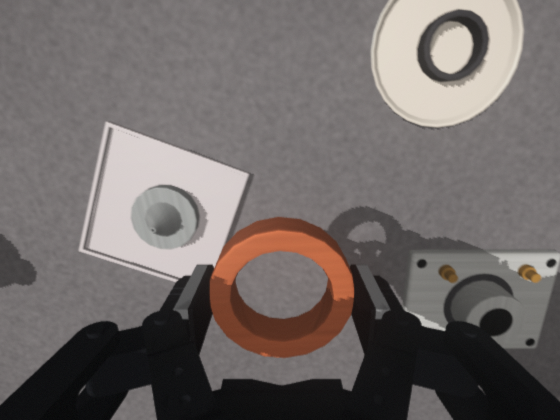

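```bash
python3 -m handwheel '-1 0 15 -30 0 0.004 -0.005;-1 0 20 -40 0 0 0;-1 0 20 -40 0 0 0;-1 0 20 -40 0 0 0;-1 0 20 -40 0 0 0;-1 0 20 -40 0 0 0;-1 0 15 -30 0 0 0;-1 0 10 -18 0 0 0;-1 0 0 0 0 0 0'
python3 - <<'E'
from h import *
to(545,375,120,-70)
im=get_image('wrist');cv2.imwrite('pics/w20.png',im)
p=camera_params('wrist');print(proj(p,[543,374.5,20]))
E
```

```text
clock: 22.3
eef_pos: [550.7, 356.6, 141.5]
tool_rot: [0.162, 1.559, -1.084]
force: [0.2, -0.2, -3.1]
width: 61.9
t 22.3 pos [550.7 356.6 141.5] w 61.9 F [ 0.2 -0.2 -3.1] q [-1.    0.85  0.7   1.6  -0.63  0.93 -1.33]
toolx [ 0.006 -0.01  -1.   ] jaw -71.4
shift [ 21.3   0.4 -19.5]
rotvec [-0.024  0.012 -0.002]
[252.05066234 205.8333888 ]
```

View pics/w20.png

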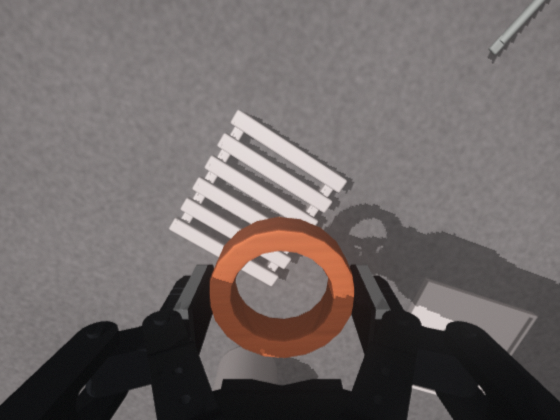

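Run:
```python
from h import *
p=camera_params('wrist'); s,M=st()
A=np.array([plane(p,u,v,20) for u,v in((237,112),(347,183),(274,285),(171,225))])
print(A.round(1),A.mean(0),[np.linalg.norm(A[i]-A[i-1]) for i in range(4)])
```

```text
[[608.9 406.2  20. ]
 [584.6 308.8  20. ]
 [479.8 335.3  20. ]
 [506.6 432.6  20. ]] [544.96074013 370.69838914  20.        ] [np.float64(105.71969585812765), np.float64(100.39386855330095), np.float64(108.10058093840993), np.float64(100.96031749344183)]
```

```bash
python3 -m handwheel '-1 0 -1 -16 -0.02 0.011 0;-1 20 0 0 0 0 0;-1 30 0 0 0 0 0;-1 20 0 0 0 0 0;-1 10 0 0 0 0 0;-1 0 0 0 0 0 0'
python3 - <<'E'
from h import *
to(544.5,372,28.5,-70)
E
```

```text
clock: 22.95
eef_pos: [545.9, 362.1, 62.2]
tool_rot: [0.534, 1.569, -0.703]
force: [-0.8, -0.5, -2.4]
width: 62.4
t 22.95 pos [545.9 362.1  62.2] w 62.4 F [-0.8 -0.5 -2.4] q [-0.97  0.94  0.61  1.64 -0.71  0.79 -1.27]
toolx [ 0.002 -0.001 -1.   ] jaw -70.9
shift [33.7  1.8 -9.9]
rotvec [-0.015  0.002 -0.001]
```

```bash
python3 -m handwheel '-1 6 2 -10 -0.015 0 0;-1 8 0 0 0 0 0;-1 8 0 0 0 0 0;-1 0 0 0 0 0 0'
python3 - <<'E'
from h import *
to(544.5,372,28.5,-70)
im=get_image('wrist');cv2.imwrite('pics/w21.png',im)
E
```

```text
clock: 23.35
eef_pos: [546.1, 373.6, 41.5]
tool_rot: [1.487, 1.566, 0.266]
force: [-0.8, -0.4, -2.7]
width: 62.0
t 23.35 pos [546.1 373.6  41.5] w 62.0 F [-0.8 -0.4 -2.7] q [-0.97  0.97  0.59  1.63 -0.73  0.76 -1.26]
toolx [ 0.005  0.001 -1.   ] jaw -69.9
shift [13.  -2.1  1. ]
rotvec [ 0.001  0.    -0.005]
```

View pics/w21.png

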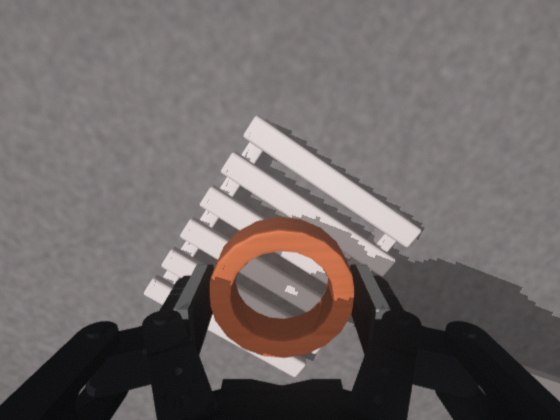

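Run:
```python
from h import *
p=camera_params('wrist'); s,M=st()
A=np.array([plane(p,u,v,20) for u,v in((256,117),(422,228),(303,373),(146,289))])
X=A.mean(0);print(X,[np.linalg.norm(A[i]-A[i-1]) for i in range(4)], M.T@(X-s['eef_pos']))
# ring hole / ring outer top face center (282, ~292)
Y=plane(p,282,294,s['eef_pos'][2]-8.5+18);print(Y)
```

```text
[546.85126066 373.24846992  20.        ] [np.float64(108.21870969680265), np.float64(98.96144497902974), np.float64(108.32024952627579), np.float64(102.35548554228482)] [2.21044908e+01 1.84760550e-02 3.10394540e-01]
[546.45801442 372.68839113  51.60376014]
```

Ring and rack line up to within 1 mm, so I'll lower it straight down.

```bash
python3 -m handwheel '-1 4 0 0 0 0 -0.004;-1 4 0 0 0 0 0;-1 2 0 0 0 0 0;-1 0 0 0 0 0 0'
python3 - <<'E'
from h import *
to(546,373,28.5,-70)
E
```

```text
clock: 23.8
eef_pos: [547.4, 373.4, 32.1]
tool_rot: [1.315, 1.568, 0.094]
force: [-0.1, -0.2, -1.6]
width: 62.0
t 23.8 pos [547.4 373.4  32.1] w 62.0 F [-0.1 -0.2 -1.6] q [-0.96  0.99  0.59  1.63 -0.74  0.75 -1.25]
toolx [ 0.003  0.    -1.   ] jaw -70.0
shift [ 3.6 -1.5 -0.1]
rotvec [ 0.001  0.001 -0.003]
```

```bash
python3 -m handwheel '-1 2 -1 0 0 0 0;-1 2 0 0 0 0 0;-1 1 0 0 0 0 0'
python3 - <<'E'
from h import *
to(546,373,28.5,-70)
E
```

```text
clock: 24.1
eef_pos: [546.6, 373.0, 28.5]
tool_rot: [1.529, 1.567, 0.307]
force: [-4.0, -1.6, 10.1]
width: 61.9
t 24.1 pos [546.6 373.   28.5] w 61.9 F [-4.  -1.6 10.1] q [-0.96  0.99  0.58  1.63 -0.74  0.75 -1.25]
toolx [ 0.003  0.001 -1.   ] jaw -70.0
shift [ 0.  -0.6 -0.3]
rotvec [ 0.001  0.    -0.003]
```

```bash
python3 -m handwheel '-1 0 0 0 0 0 0;0.2 0 0 0 0 0 0;0.6 0 0 0 0 0 0;0.8 0 0 0 0 0 0;0.8 0 0 0 0 0 0;0.8 -5 0 0 0 0 0;0.8 -20 0 0 0 0 0;0.8 -40 0 0 0 0 0;0.8 -45 0 0 0 0 0;0.8 0 0 0 0 0 0'
python3 - <<'E'
from h import *
to(479,-145,150,-70)
cv2.imwrite('pics/w22.png',get_image('wrist'))
cv2.imwrite('pics/t22.png',get_image('top'))
E
```

```text
clock: 25.1
eef_pos: [547.2, 372.3, 143.1]
tool_rot: [1.268, 1.566, 0.045]
force: [1.3, 0.1, -1.0]
width: 77.0
t 25.1 pos [547.2 372.3 143.1] w 77.0 F [ 1.3  0.1 -1. ] q [-1.01  0.85  0.69  1.59 -0.64  0.93 -1.33]
toolx [ 0.004  0.    -1.   ] jaw -70.0
shift [  -7.3 -240.8  462.9]
rotvec [-0.     0.001 -0.004]
```

View pics/w22.png

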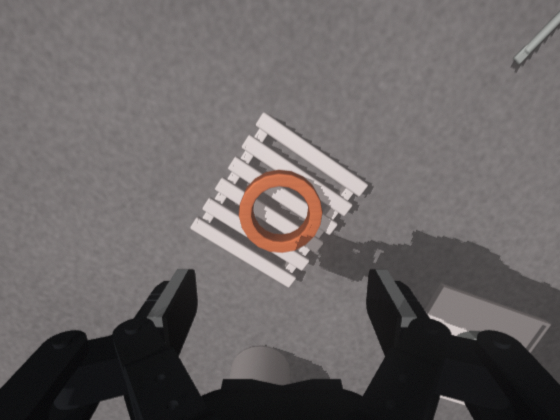

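View pics/t22.png

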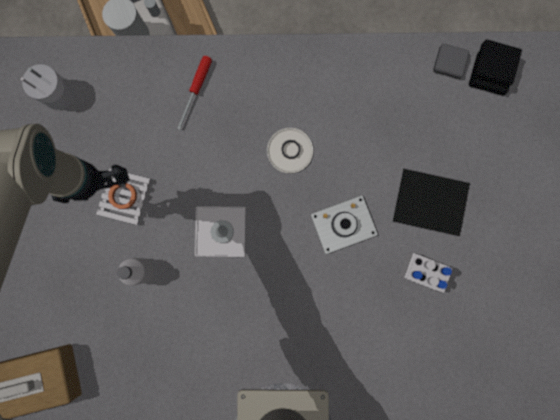

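```bash
python3 -m handwheel '0.6 0 -15 30 0 0 0;0.6 0 -20 40 0 0 0;0.6 0 -20 40 0 0 0;0.6 0 -20 40 0 0 0;0.6 0 -20 40 0 0 0;0.6 0 -20 40 0 0 0;0.6 0 -20 40 0 0 0;0.6 0 -20 40 0 0 0;0.6 0 -20 40 0 0 0;0.6 0 0 0 0 0 0'
python3 - <<'E'
from h import *
to(479,-144,140,-69.7)
E
```

```text
clock: 26.2
eef_pos: [489.6, -28.1, 127.2]
tool_rot: [-1.559, 1.546, -2.771]
force: [-0.2, -0.4, 0.1]
width: 68.4
t 26.2 pos [489.6 -28.1 127.2] w 68.4 F [-0.2 -0.4  0.1] q [-0.4   0.67  0.59  2.05 -0.61  0.63 -0.6 ]
toolx [-0.023 -0.009 -1.   ] jaw -69.5
shift [-11.5 -50.9 104.8]
rotvec [0.004 0.    0.024]
```

```bash
python3 -m handwheel '0.6 -8 -17 33 0 0 0.02;0.6 0 -18 38 0 0 0;0.6 0 -14 27 0 0 0;0.6 0 0 0 0 0 0;0.6 0 0 0 0 0 0'
python3 - <<'E'
from h import *
to(479,-144,24,-69.7)
im=get_image('wrist');cv2.imwrite('pics/w23.png',cv2.resize(im[100:300,180:400],None,fx=3.6,fy=3,interpolation=cv2.INTER_CUBIC))
E
```

```text
clock: 26.7
eef_pos: [474.5, -138.6, 130.8]
tool_rot: [-1.996, 1.557, 3.074]
force: [0.2, 0.6, -0.1]
width: 68.7
t 26.7 pos [ 474.5 -138.6  130.8] w 68.7 F [ 0.2  0.6 -0.1] q [-0.15  0.65  0.57  2.05 -0.59  0.62 -0.39]
toolx [-0.014  0.001 -1.   ] jaw -69.5
shift [106.7   3.7   7.3]
rotvec [ 0.003 -0.006  0.013]
```

View pics/w23.png

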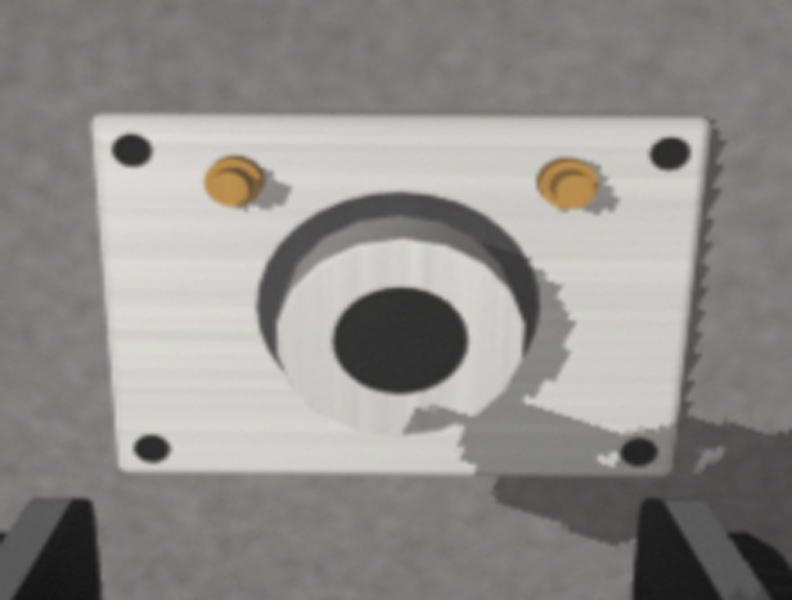

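Run:
```python
from h import *
p=camera_params('wrist'); s,M=st()
X=plane(p,290.8,212.9,38);print(X, M.T@(X-s['eef_pos']))
f=lambda a,b:(180+(a+.5)/3.6-.5,100+(b+.5)/3-.5)
A=np.array([plane(p,*f(a,b),12) for a,b in((93,115),(712,120),(672,473),(120,470))])
print(A.mean(0),[np.linalg.norm(A[i]-A[i-1]) for i in range(4)]);e=A[0]-A[1]+A[3]-A[2];print('plate y dir',np.degrees(np.arctan2(e[1],e[0])))
```

```text
[ 478.01690023 -144.59761356   38.        ] [92.74972804  2.48119345  7.21196873]
[ 478.73141599 -144.59397279   12.        ] [np.float64(97.99687422495882), np.float64(128.43140275578773), np.float64(97.42371059502953), np.float64(128.91232124459623)]
plate y dir 110.11186172933628
```

```bash
python3 -m handwheel '0.6 0 4 7 0 -0.006 0.012;0.6 20 0 0 0 0 0;0.6 30 0 0 0 0 0;0.6 20 0 0 0 0 0;0.6 10 0 0 0 0 0;0.6 0 0 0 0 0 0'
python3 -c "
from h import *
to(478.5,-144.6,24,-69.9)"
```

```text
clock: 27.35
eef_pos: [485.1, -137.2, 47.0]
tool_rot: [1.44, 1.567, 0.24]
force: [0.0, -0.0, -0.7]
width: 68.1
t 27.35 pos [ 485.1 -137.2   47. ] w 68.1 F [ 0.  -0.  -0.7] q [-0.04  0.78  0.39  2.07 -0.73  0.42 -0.27]
toolx [ 0.004  0.001 -1.   ] jaw -68.8
shift [23.  -9.   4.5]
rotvec [ 0.02   0.    -0.004]
```

```bash
python3 -m handwheel '0.6 0 -8 5 0.02 0 -0.003;0.6 8 0 0 0 0 0;0.6 8 0 0 0 0 0;0.6 3 0 0 0 0 0;0.6 0 0 0 0 0 0'
python3 - <<'E'
from h import *
to(478.5,-144.6,24,-69.9)
im=get_image('wrist');cv2.imwrite('pics/w24.png',cv2.resize(im[190:420,140:420],None,fx=2.8,fy=2.6,interpolation=cv2.INTER_CUBIC))
E
```

```text
clock: 27.85
eef_pos: [481.0, -145.5, 28.7]
tool_rot: [0.865, 1.566, -0.356]
force: [0.4, -0.5, 0.1]
width: 68.4
t 27.85 pos [ 481.  -145.5   28.7] w 68.4 F [ 0.4 -0.5  0.1] q [ 0.01  0.81  0.35  2.08 -0.76  0.37 -0.24]
toolx [ 0.005 -0.002 -1.   ] jaw -69.9
shift [ 4.7 -2.1 -1.7]
rotvec [-0.001  0.003 -0.004]
```

View pics/w24.png

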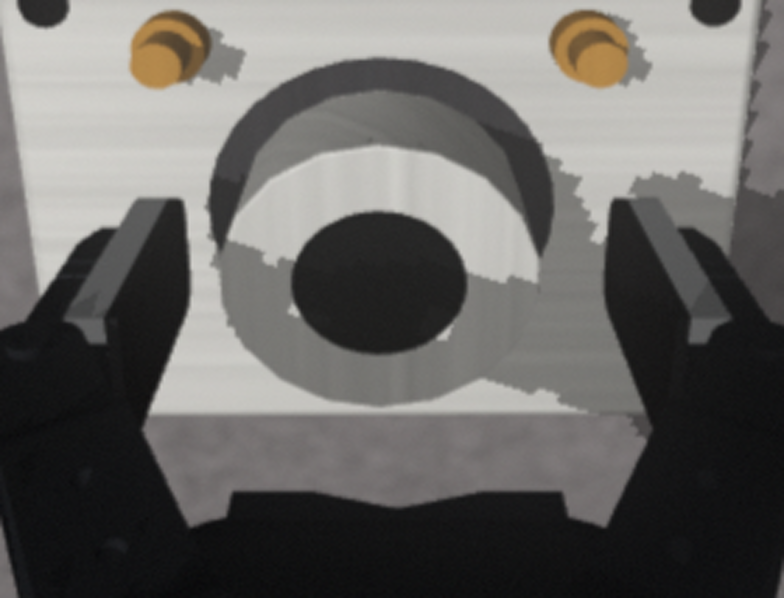

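```bash
python3 -m handwheel '0.6 3 -2 -2 0 0.003 -0.004;0.6 2 0 0 0 0 0;0.3 0 0 0 0 0 0;0 0 0 0 0 0 0;-1 0 0 0 0 0 0;-1 0 0 0 0 0 0;-1 0 0 0 0 0 0;-1 0 0 0 0 0 0'
python3 - <<'E'
from h import *
to(478.5,-144.6,24,-69.9)
im=get_image('wrist');cv2.imwrite('pics/w25.png',cv2.resize(im[190:420,140:420],None,fx=2.8,fy=2.6,interpolation=cv2.INTER_CUBIC))
E
```

```text
clock: 28.7
eef_pos: [478.4, -143.9, 24.3]
tool_rot: [1.539, 1.57, 0.318]
force: [-0.1, -1.0, -0.7]
width: 48.3
t 28.7 pos [ 478.4 -143.9   24.3] w 48.3 F [-0.1 -1.  -0.7] q [ 0.01  0.82  0.34  2.09 -0.77  0.36 -0.24]
toolx [ 0.001  0.    -1.   ] jaw -69.9
shift [ 0.3 -0.2  0.7]
rotvec [-0.     0.    -0.001]
```

View pics/w25.png

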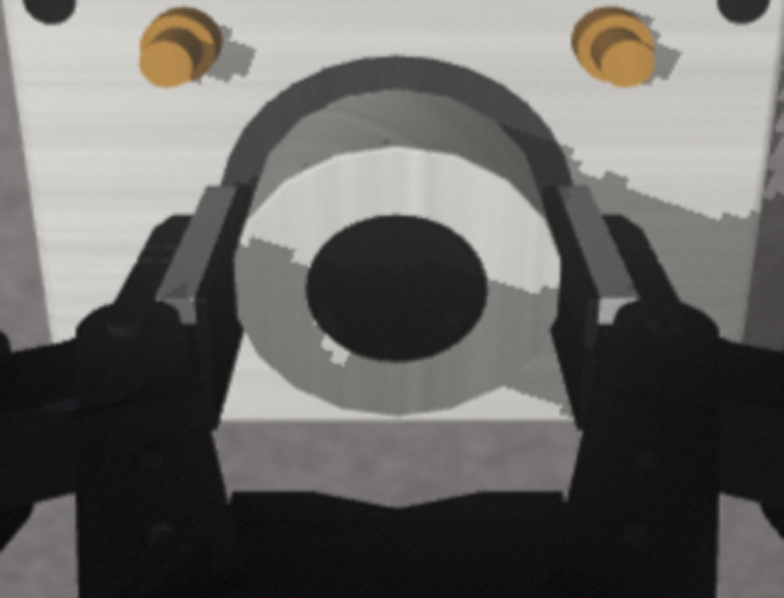

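```bash
python3 -m handwheel '-1 -2 0 0 0 0 0;-1 -4 0 0 0 0 0;-1 -8 0 0 0 0 0;-1 -14 0 0 0 0 0;-1 -20 0 0 0 0 0;-1 -25 0 0 0 0 0;-1 -25 0 0 0 0 0;-1 -15 0 0 0 0 0;-1 -5 0 0 0 0 0;-1 0 0 0 0 0 0'
python3 - <<'E'
from h import *
to(529,-350,130,-102.8)
im=get_image('wrist');cv2.imwrite('pics/w26.png',im)
E
```

```text
clock: 29.75
eef_pos: [474.7, -141.8, 147.2]
tool_rot: [-2.372, 1.562, 2.691]
force: [-0.4, -0.8, -6.4]
width: 47.9
t 29.75 pos [ 474.7 -141.8  147.2] w 47.9 F [-0.4 -0.8 -6.4] q [-0.16  0.63  0.6   2.04 -0.57  0.66 -0.4 ]
toolx [-0.008  0.004 -1.   ] jaw -69.9
shift [ 16.  -20.3 214.3]
rotvec [ 0.574 -0.004  0.008]
```

View pics/w26.png

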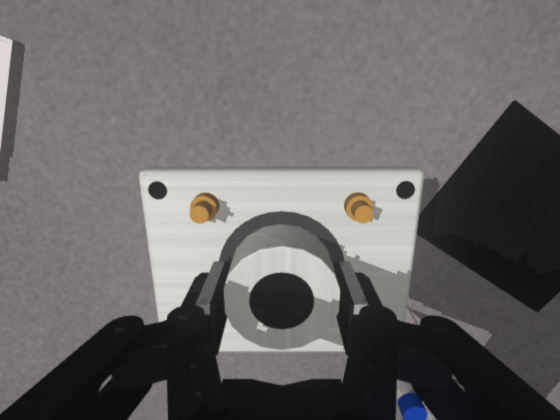

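```bash
python3 -m handwheel '-1 0 0 0 0.05 0 0.008;-1 0 0 0 0.09 0 0;-1 0 0 0 0.1 0 0;-1 0 0 0 0.1 0 0;-1 0 0 0 0.1 0 0;-1 0 0 0 0.09 0 0;-1 0 0 0 0.05 0 0;-1 0 0 0 0 0 0'
python3 - <<'E'
from h import *
to(529,-350,130,-102.8)
E
```

```text
clock: 30.6
eef_pos: [468.8, -140.0, 139.5]
tool_rot: [-2.018, 1.554, 2.423]
force: [0.3, -0.7, -5.8]
width: 47.7
t 30.6 pos [ 468.8 -140.   139.5] w 47.7 F [ 0.3 -0.7 -5.8] q [-0.25  0.69  0.76  2.05 -0.74  0.71 -0.84]
toolx [-0.013  0.011 -1.   ] jaw -105.6
shift [  6.4 114.4 186.2]
rotvec [-0.048 -0.008  0.015]
```

```bash
python3 -m handwheel '-1 -10 12 20 -0.02 -0.008 0.012;-1 0 18 30 -0.02 0 0;-1 0 20 34 0 0 0;-1 0 20 34 0 0 0;-1 0 18 30 0 0 0;-1 0 12 20 0 0 0;-1 0 5 10 0 0 0;-1 0 0 0 0 0 0'
python3 - <<'E'
from h import *
to(529,-350,130,-102.8)
im=get_image('wrist');cv2.imwrite('pics/w27.png',im)
E
```

```text
clock: 31.4
eef_pos: [526.4, -339.8, 139.1]
tool_rot: [-1.907, 1.552, 2.58]
force: [0.0, -0.6, -5.6]
width: 48.2
t 31.4 pos [ 526.4 -339.8  139.1] w 48.2 F [ 0.  -0.6 -5.6] q [ 0.12  0.84  0.73  1.67 -0.67  0.92 -0.68]
toolx [-0.016  0.01  -1.   ] jaw -102.9
shift [8.9 4.9 9.4]
rotvec [-0.002 -0.006  0.018]
```

View pics/w27.png

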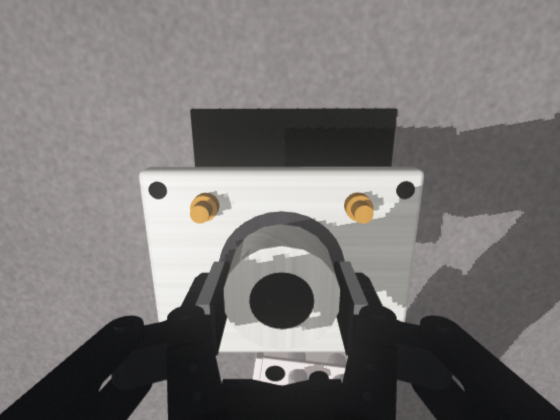

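Run:
```python
from h import *
p=camera_params('wrist'); s,M=st()
a=plane(p,190.5,108.5,4);b=plane(p,397.5,108.5,4)
d=(a-b)[:2];L=np.linalg.norm(d);d/=L;x=np.array([d[1],-d[0]])
print(a,b,L,np.degrees(np.arctan2(d[1],d[0])),(a+b)[:2]/2-65*x)
```

```text
[ 611.62927965 -285.3500009     4.        ] [ 575.98789556 -440.7967703     4.        ] 159.48042631270235 77.08622978650115 [ 530.45259938 -348.54690094]
```

```bash
python3 -m handwheel '-1 10 3 3 0 -0.006 -0.03;-1 15 3 3 0 0 -0.04;-1 15 3 3 0 0 -0.04;-1 15 0 0 0 0 -0.04;-1 5 0 0 0 0 -0.02;-1 0 0 0 0 0 0'
cat >> h.py <<'E'
def tl(x,y,z,jaw,th):
    s,M=st();a=np.radians(jaw);zz=np.array([np.cos(a),np.sin(a),0]);xx=np.array([0,0,-1.])
    T=np.c_[xx,np.cross(zz,xx),zz]@R.from_rotvec([0,0,th]).as_matrix()
    print('t',round(s['clock'],2),'pos',s['eef_pos'].round(1),'w',round(s['width'],1),'F',s['force'].round(1),'tq',s['torque'].round(2),'q',s['qpos'].round(2))
    print('world d',(np.array([x,y,z])-s['eef_pos']).round(1),'tool shift',(M.T@(np.array([x,y,z])-s['eef_pos'])).round(1),'rot',R.from_matrix(M.T@T).as_rotvec().round(3))
    print('tilt',np.round(np.arccos(-M[2,0]),3))
E
python3 -c "
from h import *
tl(535.6,-350.3,50,-102.9,-0.2)"
```

```text
clock: 32.05
eef_pos: [528.2, -333.5, 75.2]
tool_rot: [-1.651, 1.371, 2.844]
force: [0.1, -0.9, -6.0]
width: 48.2
t 32.05 pos [ 528.2 -333.5   75.2] w 48.2 F [ 0.1 -0.9 -6. ] tq [-0.07 -0.43 -0.  ] q [ 0.12  1.01  0.73  1.53 -0.62  1.06 -0.76]
world d [  7.4 -16.8 -25.2] tool shift [22.3 15.6 15.1] rot [ 0.009 -0.014 -0.001]
tilt 0.2
```

```bash
python3 -m handwheel '-1 -1 5 7 0.005 -0.01 0;-1 -1 5 7 0 0 0;-1 0 0 0 0 0 0'
python3 -c "
from h import *
tl(535.6,-350.3,50,-102.9,-0.2)"
```

```text
clock: 32.35
eef_pos: [536.4, -349.5, 76.9]
tool_rot: [-1.592, 1.375, 2.899]
force: [0.3, -0.4, -5.5]
width: 48.1
t 32.35 pos [ 536.4 -349.5   76.9] w 48.1 F [ 0.3 -0.4 -5.5] tq [-0.18 -0.38  0.  ] q [ 0.14  1.02  0.73  1.49 -0.61  1.08 -0.77]
world d [ -0.8  -0.8 -26.9] tool shift [26.6  4.6  1. ] rot [ 0.005 -0.003 -0.004]
tilt 0.196
```

```bash
python3 -m handwheel '-1 7 1 1 0.004 0 0;-1 10 2 0 0 0 0;-1 8 1 0 0 0 0;-1 0 0 0 0 0 0'
python3 - <<'E'
from h import *
tl(535.6,-350.3,38,-102.9,-0.2)
cv2.imwrite('pics/w28.png',get_image('wrist'))
im=get_image('side');cv2.imwrite('pics/s28.png',cv2.resize(im[270:420,180:380],None,fx=4,fy=4,interpolation=cv2.INTER_CUBIC))
E
```

```text
clock: 32.75
eef_pos: [535.0, -351.1, 50.7]
tool_rot: [-1.59, 1.377, 2.896]
force: [-1.4, 0.6, -6.5]
width: 48.0
t 32.75 pos [ 535.  -351.1   50.7] w 48.0 F [-1.4  0.6 -6.5] tq [-0.11 -0.38  0.04] q [ 0.15  1.05  0.72  1.5  -0.64  1.04 -0.76]
world d [  0.6   0.8 -12.7] tool shift [12.4  2.8 -0.9] rot [-0.001 -0.004 -0.006]
tilt 0.194
```

View pics/w28.png

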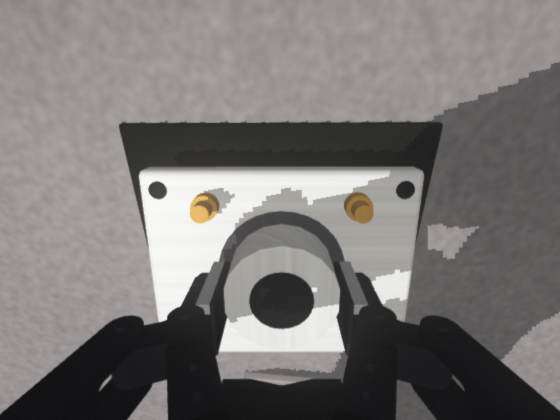

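View pics/s28.png

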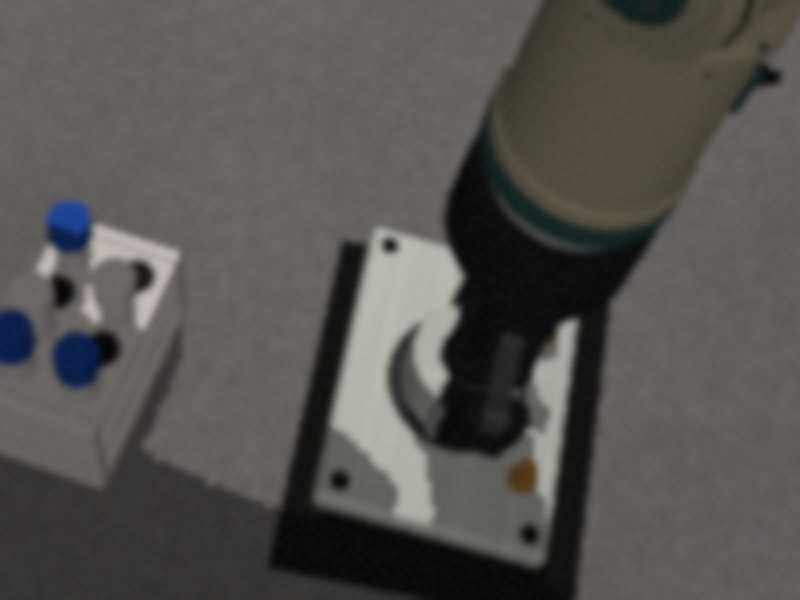

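```bash
python3 -m handwheel '-1 4 1 0 0 0 0;-1 4 1 0 0 0 0;-1 2 0 0 0 0 0'
python3 -c "
from h import *
tl(535.6,-350.3,37.7,-102.9,-0.2)"
```

```text
clock: 33.15
eef_pos: [536.3, -352.0, 41.5]
tool_rot: [-1.582, 1.38, 2.905]
force: [-1.1, 0.3, -6.8]
width: 48.0
t 33.15 pos [ 536.3 -352.    41.5] w 48.0 F [-1.1  0.3 -6.8] tq [-0.09 -0.46 -0.07] q [ 0.15  1.06  0.71  1.5  -0.64  1.02 -0.76]
world d [-0.7  1.7 -3.8] tool shift [ 4.  -0.3 -1.5] rot [-0.001 -0.002 -0.009]
tilt 0.191
```

```bash
python3 -m handwheel '-1 2 0 -1 0 0 0;-1 2 0 0 0 0 0;-1 2 0 0 0 0 0'
python3 -c "
from h import *
tl(535.6,-350.3,37.7,-102.9,-0.2)"
```

```text
clock: 33.45
eef_pos: [534.9, -350.4, 35.9]
tool_rot: [-1.584, 1.379, 2.902]
force: [-2.8, 2.6, 6.2]
width: 48.6
t 33.45 pos [ 534.9 -350.4   35.9] w 48.6 F [-2.8  2.6  6.2] tq [ 0.3   0.38 -0.06] q [ 0.15  1.07  0.71  1.5  -0.65  1.01 -0.76]
world d [0.7 0.1 1.8] tool shift [-1.8  0.3 -0.2] rot [-0.001 -0.003 -0.008]
tilt 0.192
```

```bash
python3 -m handwheel '-1 1 0 0 0 0 0;-1 1 0 0 0 0 0;-1 1 0 0 0 0 0;-1 1 0 0 0 0 0'
python3 - <<'E'
from h import *
tl(535.6,-350.3,37.7,-102.9,-0.2)
cv2.imwrite('pics/w29.png',get_image('wrist'))
tl(535.6,-350.3,37.7,-102.9,-0.2)
E
```

```text
clock: 33.85
eef_pos: [534.6, -350.4, 35.6]
tool_rot: [-1.587, 1.38, 2.9]
force: [-2.8, 2.8, 6.1]
width: 47.8
t 33.85 pos [ 534.6 -350.4   35.6] w 47.8 F [-2.8  2.8  6.1] tq [ 0.39  0.19 -0.01] q [ 0.15  1.07  0.7   1.51 -0.65  1.01 -0.76]
world d [1.  0.1 2.1] tool shift [-2.2  0.5 -0.3] rot [-0.001 -0.003 -0.01 ]
tilt 0.19
t 33.9 pos [ 534.6 -350.4   35.6] w 47.7 F [-1.9  3.2  5.8] tq [ 0.38  0.23 -0.04] q [ 0.15  1.07  0.7   1.51 -0.65  1.01 -0.76]
world d [1.  0.1 2.1] tool shift [-2.3  0.5 -0.3] rot [-0.001 -0.003 -0.01 ]
tilt 0.19
```

View pics/w29.png

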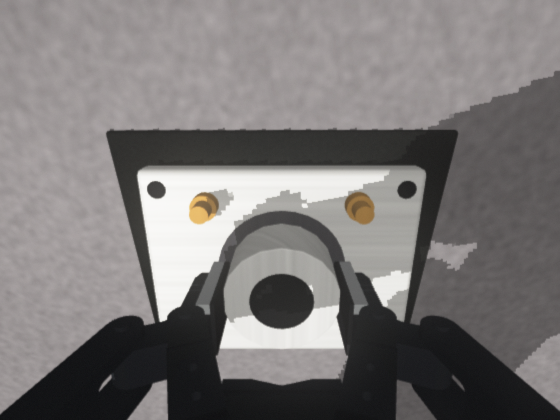

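```bash
python3 -m handwheel '-1 1.5 -1 0 0 0 0.04;-1 1.5 -1 0 0 0 0.04'
python3 -c "
from h import *
tl(533.6,-349.8,34,-102.9,-0.11)"
```

```text
clock: 34.1
eef_pos: [533.6, -350.3, 32.8]
tool_rot: [-1.586, 1.464, 2.903]
force: [-0.1, 1.6, -2.5]
width: 47.7
t 34.1 pos [ 533.6 -350.3   32.8] w 47.7 F [-0.1  1.6 -2.5] tq [ 0.27 -0.14 -0.06] q [ 0.16  1.03  0.67  1.6  -0.71  0.88 -0.69]
world d [0.  0.5 1.2] tool shift [-1.2 -0.2 -0.5] rot [ 0.001 -0.001 -0.003]
tilt 0.107
```

```bash
python3 -m handwheel '-1 2 -1 0 0 0 0.04;-1 2 -1 0 0 0 0.035;-1 0 0 0 0 0 0'
python3 -c "
from h import *
tl(530.5,-349.2,28.3,-102.9,0)"
```

```text
clock: 34.4
eef_pos: [530.6, -349.9, 28.6]
tool_rot: [-1.597, 1.543, 2.89]
force: [-2.6, 1.9, 1.7]
width: 48.4
t 34.4 pos [ 530.6 -349.9   28.6] w 48.4 F [-2.6  1.9  1.7] tq [0.19 0.34 0.02] q [ 0.19  0.99  0.62  1.68 -0.77  0.76 -0.61]
world d [-0.1  0.7 -0.3] tool shift [ 0.3 -0.2 -0.7] rot [-0.    -0.001  0.028]
tilt 0.028
```

```bash
python3 -m handwheel '-1 0.5 -0.5 0 0 0 0.028;-1 0.5 0 0 0 0 0;-1 0 0 0 0 0 0'
python3 - <<'E'
from h import *
tl(530.0,-349.2,28.3,-102.9,0)
cv2.imwrite('pics/w30.png',get_image('wrist'))
E
```

```text
clock: 34.7
eef_pos: [530.6, -350.1, 28.4]
tool_rot: [-2.377, 1.57, 2.11]
force: [-0.6, 0.8, -0.4]
width: 48.4
t 34.7 pos [ 530.6 -350.1   28.4] w 48.4 F [-0.6  0.8 -0.4] tq [ 0.25  0.21 -0.04] q [ 0.2   0.98  0.6   1.71 -0.79  0.72 -0.58]
world d [-0.6  0.9 -0.1] tool shift [ 0.1 -0.8 -0.8] rot [ 0.    -0.001  0.001]
tilt 0.001
```

View pics/w30.png

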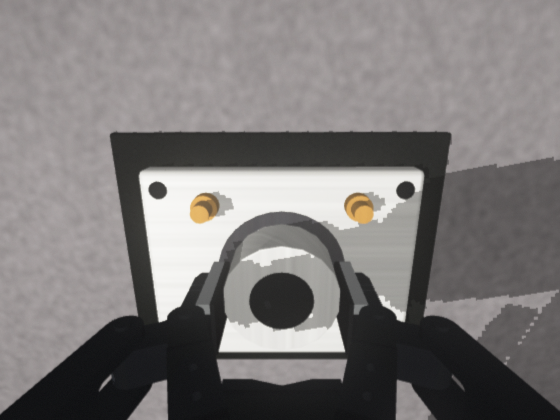

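```bash
python3 -m handwheel '-1 1 0 0 0 0 0;-1 1 0 0 0 0 0'
python3 - <<'E'
from h import *
tl(530.0,-349.2,28.3,-102.9,0)
im=get_image('side');cv2.imwrite('pics/s31.png',cv2.resize(im[270:420,180:380],None,fx=4,fy=4,interpolation=cv2.INTER_CUBIC))
E
```

```text
clock: 34.95
eef_pos: [530.7, -350.2, 28.3]
tool_rot: [-2.216, 1.568, 2.272]
force: [-3.8, 3.9, 11.8]
width: 48.2
t 34.95 pos [ 530.7 -350.2   28.3] w 48.2 F [-3.8  3.9 11.8] tq [ 0.67  0.88 -0.12] q [ 0.2   0.98  0.61  1.71 -0.79  0.73 -0.58]
world d [-0.7  1.  -0. ] tool shift [ 0.  -0.9 -0.8] rot [ 0.001 -0.002  0.002]
tilt 0.003
```

View pics/s31.png

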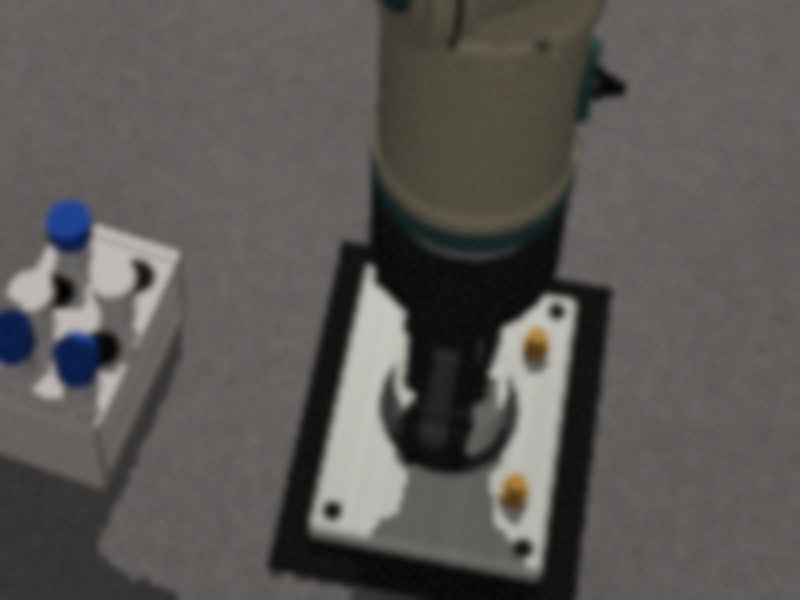

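Run:
```python
from h import *
p=camera_params('wrist');K=np.array([[p['fx'],0,p['cx']],[0,p['fy'],p['cy']],[0,0,1.]])
def hole(im,b):
    a0,b0,a1,b1=b;g=im[b0:b1,a0:a1].max(2).astype(float)
    w=np.clip(110-g,0,None); yy,xx=np.mgrid[b0:b1,a0:a1];return (w*xx).sum()/w.sum(),(w*yy).sum()/w.sum()
def bosscirc(im):
    g=im.max(2);m=(g[260:340,240:325]<60).astype(np.uint8)
    cs,_=cv2.findContours(m,cv2.RETR_EXTERNAL,cv2.CHAIN_APPROX_NONE);c=max(cs,key=cv2.contourArea)
    e=cv2.fitEllipse(c);return e[0][0]+240,e[0][1]+260,e[1]
def line(im,cols=None,rows=None,thr=130,rng=None,rev=False):
    pass
for n in('w26','w27','w28','w29','w30'):
    im=cv2.imread(f'pics/{n}.png')
    g=cv2.cvtColor(im,cv2.COLOR_BGR2GRAY).astype(float)
    # far edge row at several columns: steepest gradient
    def edge(prof):
        d=np.abs(np.diff(prof));i=int(d.argmax());lo=max(i-1,0);w=d[lo:i+2];return lo+.5+(w*np.arange(len(w))).sum()/w.sum()
    far=np.median([150+edge(g[150:185,c]) for c in(250,265,280,295)])
    near=np.median([340+edge(g[340:372,c]) for c in(240,260,280,300,320)])
    L=[ (125+edge(g[r,125:170]),r) for r in(215,230,245)]
    print(n,hole(im,(147,180,168,201)),hole(im,(395,180,416,201)),'far',far.round(2),'near',near.round(2),bosscirc(im))
```

```text
w26 (np.float64(157.06100058513752), np.float64(189.834040374488)) (np.float64(405.13148667601683), np.float64(189.50252454417952)) far 169.6 near 349.45 (281.1566352844238, 300.56672286987305, (54.212799072265625, 62.91866683959961))
w27 (np.float64(157.15118534482758), np.float64(189.77219827586208)) (np.float64(405.2824577400575), np.float64(189.7911902924879)) far 166.52 near 366.51 (281.21367263793945, 300.08447265625, (54.19037628173828, 62.56292724609375))
w28 (np.float64(157.01638303276607), np.float64(189.6000762001524)) (np.float64(405.07295522388057), np.float64(189.44758208955224)) far 166.23 near 351.36 (281.06493377685547, 299.7935600280762, (53.52713394165039, 62.3183708190918))
w29 (np.float64(155.68562245024106), np.float64(189.24378786005687)) (np.float64(406.5843592449291), np.float64(189.18243639348105)) far 165.2 near 348.18 (281.02043533325195, 300.6434745788574, (51.831790924072266, 62.23489761352539))
w30 (np.float64(157.07786157941436), np.float64(189.74389973380656)) (np.float64(405.32910346898933), np.float64(189.82212043850427)) far 166.53 near 351.61 (281.12971115112305, 300.3186492919922, (53.87207794189453, 62.446327209472656))
```

```bash
python3 -m handwheel '-1 0 0 0 0 0 0;-1 0 0 0 0 0 0;-0.2 0 0 0 0 0 0;0 0 0 0 0 0 0;0.3 0 0 0 0 0 0;0.5 0 0 0 0 0 0;0.5 0 0 0 0 0 0'
python3 - <<'E'
from h import *
tl(530.0,-349.2,28.3,-102.9,0)
cv2.imwrite('pics/w32.png',get_image('wrist'))
E
```

```text
clock: 35.7
eef_pos: [532.1, -351.9, 28.0]
tool_rot: [-0.799, 1.568, -2.594]
force: [1.1, 0.3, -0.6]
width: 64.4
t 35.7 pos [ 532.1 -351.9   28. ] w 64.4 F [ 1.1  0.3 -0.6] tq [ 0.03  0.01 -0.04] q [ 0.2   0.98  0.61  1.7  -0.79  0.72 -0.58]
world d [-2.1  2.7  0.3] tool shift [-0.3 -2.7 -2.2] rot [0.002 0.002 0.002]
tilt 0.003
```

View pics/w32.png

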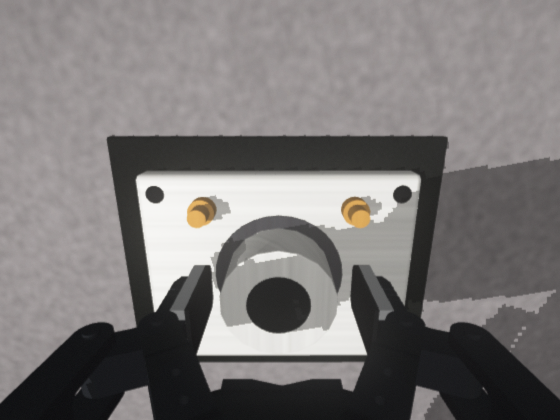

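Released. Next I'll lift straight up and check.

```bash
python3 -m handwheel '0.5 -4 -2 -2 0 0 0;0.5 -10 0 0 0 0 0;0.5 -20 0 0 0 0 0;0.5 -40 0 0 0 0 0;0.5 -45 0 0 0 0 0;0.5 -45 0 0 0 0 0;0.5 -30 0 0 0 0 0;0.5 0 0 0 0 0 0;0.5 0 0 0 0 0 0'
python3 - <<'E'
from h import *
to(530,-350,250,-102.9)
p=camera_params('wrist');im=get_image('wrist');cv2.imwrite('pics/w33.png',im)
g=im.max(2);print('mat',rect((g<50),p,4,(150,90,420,290)));
hsv=cv2.cvtColor(im,cv2.COLOR_BGR2HSV)
print('plate',rect(((g>110)&(hsv[...,1]<40)),p,12,(200,125,365,260)))
cv2.imwrite('pics/t33.png',get_image('top'));cv2.imwrite('pics/s33.png',get_image('side'))
E
```

```text
clock: 36.65
eef_pos: [530.2, -349.9, 234.5]
tool_rot: [0.202, 1.567, -1.595]
force: [0.2, 0.7, -0.2]
width: 63.8
t 36.65 pos [ 530.2 -349.9  234.5] w 63.8 F [ 0.2  0.7 -0.2] q [ 0.09  0.74  0.81  1.58 -0.58  1.07 -0.75]
toolx [-0.    -0.003 -1.   ] jaw -102.9
shift [-15.5  -0.2   0.2]
rotvec [-0.     0.003 -0.001]
mat (((561.0220947265625, -412.6874694824219), (113.53050231933594, 62.93852996826172), 30.46567153930664), ((548.1286010742188, -390.68927001953125), 57.03847122192383))
plate (((529.9771118164062, -350.343017578125), (131.64813232421875, 100.0983657836914), 77.03443145751953), ((530.194091796875, -350.3244323730469), 80.87117004394531))
```

View pics/w33.png

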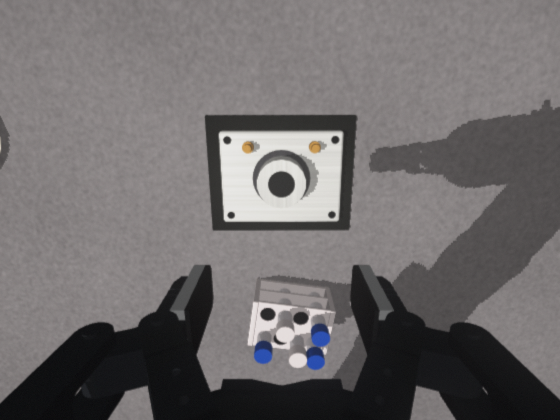

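View pics/t33.png

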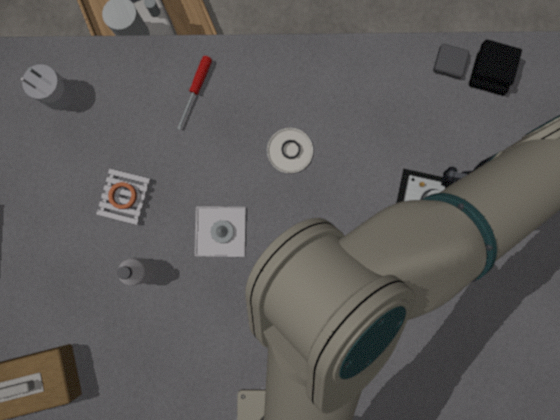

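View pics/s33.png

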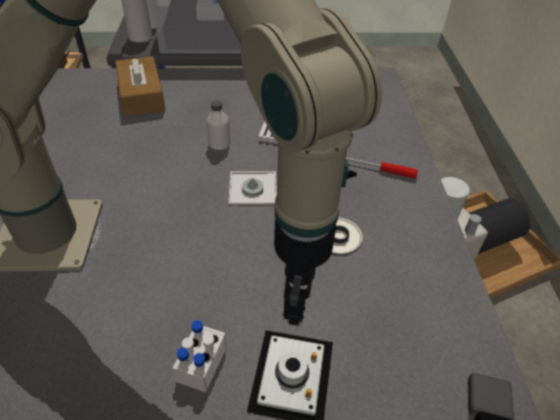

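```bash
python3 -c "
from cell import ctrl
print(ctrl.finish_job(), ctrl.read_state()['clock'])"
```

```text
the job is handed in; nothing more can be done
the job is handed in; nothing more can be done
```

The stack is apart and every part lies in its place. I handed the job in at about 37 s of the 118 s allowed; no verdict was reported.

- **Clamp ring, cone and copper ring:** I lifted them off the top in order and set them in the dish, in the tray with the tip up, and on the rack. In the pictures each lies flat and within a few mm of its place's centre.
- **Base plate:** I held it by the boss, tilted it about 0.19 rad and rested its outer edge on the mat with about 12 N for roughly 0.5 s. I then pivoted it flat and released it.
- **Final plate check:** the wrist camera put the plate at (530.0, -350.3) mm with its y axis at 77.0°. The mat is at about (529–530, -349) mm, at 77.1°.
- **At hand-in:** the gripper was clear of everything. The tube rack and the bottle looked unmoved in the side view, though by then the arm hid the tube rack in the top view.

**Checks that failed or disagreed:**
- The top and wrist cameras differed by 2–4 mm on the positions of the stack and the rack. I relied mostly on the wrist camera for the placings.
- The last automatic mat outline failed, because it caught only part of the mat. The mat figures above come from earlier measurements.
- The plate turned slightly in the grip while it was pressed at a tilt. It was back in place before I released it.

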